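# Stop an instrument box from rocking on the optical table

### The job

The aluminium instrument box on the optical table rocks because one of its four feet, the one at the far right corner (seen from the robot), is too short. With the fingertips, push the loose black wedge along the table, thin end first, in from the box's right side under that foot until the wedge is snug and the box no longer rocks, without shifting the box, jacking it off level or lifting the wedge. Then press down firmly on top of that corner with a fingertip to prove that it does not dip, and leave everything standing, with the wedge in place and the things round about untouched.

Things in the scene. Friction and masses are not known exactly. Their poses are not given: they have to be found in the camera images.
- box: Aluminium instrument box, 150 (x) x 220 (y) x 43 mm, about 2.3 kg, loose, on round feet (24 mm across, domed); underside 25 mm, flat top 68 mm above the table. Origin: on the table under its centre. z up; at yaw 0 (it is turned up to 0.25 rad) x points away from the robot, y to its left. Feet at x +-55, y +-90 mm; the one at (+55, -90) is short. A drive housing, 20 mm high, sits on top at (-45, +65).
- short_foot: The short foot: a flat-ended black cylinder 24 mm in diameter under the box's far right corner. Origin: centre of its underside, which hangs 5 to 10.5 mm above the table, different each time, while the box stands level.
- box_corner (a point): Point on the flat top of the box right above the short foot, 68 mm above the table: the place to press. With nothing under the foot, 2 to 4 N here rock the box down until the foot touches the table; let go, it rocks back level on its three good feet. Pushed sideways, the box starts to slide at a little over 10 N.
- wedge: Black hard-rubber wedge lying flat right of the box, 110 x 48 mm, about 90 g, loose; 2 mm thick at the thin end, growing evenly to 20 mm at the thick end. Origin: centre of its underside; x along its length to the thin end, which points roughly at the box's right side, 25 to 85 mm short of the foot. It passes under the box touching only the foot.
- wedge_thin (a point): Middle of the wedge's thin end edge, on the table.
- wedge_thick (a point): Middle of the wedge's upright thick end face (48 mm wide, 20 mm high), 10 mm above the table: the face to push. Free, the wedge slides with about 0.6 N; once it meets the foot the resistance grows steeply within a few mm, and at 4 to 6 N it is snug. It holds by friction when let go.
- lens_tube: Black lens tube standing on the table, 37 mm across, 58 mm high, near the box's right side. Leave alone. Origin: centre of its underside.
- post: Steel post on a round base (44 mm across), 68 mm high, beyond the box. Leave alone. Origin: centre of its underside.
- spacer: Steel spacer block 50 x 30 x 12 mm, flat with parallel faces (not the wedge), near the box's right side, on the robot's side of the wedge. Leave alone. Origin: centre of its underside.
- lock_ring: Black ring, 45 mm across, 8 mm high, beyond the box. Leave alone. Origin: centre of its underside.
- screw_jar: Clear jar, 52 mm across, 60 mm high, to the left of the box. Leave alone. Origin: centre of its underside.
- driver: Screwdriver, 170 mm long, lying beyond the wedge. Leave alone. Origin: near its middle, on the table.
- lens_cap: Grey lens cap, 40 mm across, 9 mm high, lying loose on top of the box. Leave alone. Origin: centre of its underside.
There are look-alikes about, which are no part of the job. There is more than one size of the wedge; the job needs the middle-sized.

How it is judged:
By the outcome, as a careful person would: the job done as asked, in the order asked, and still so for the second after the job is handed in, with the robot touching nothing.
It also fails if it takes over 64 s, if anything falls off the work surface, if the arm or the gripper's body presses on something with over 40 N, if the wrist force passes 120 N, or if a joint passes its speed limit or range.

### The arm

A 6-joint arm with a two-finger parallel gripper is mounted at the origin on the work surface. World frame = base frame: x ahead of the robot, y to its left, z up, the work surface at z = 0. Lengths are in m, angles in rad, forces in N, time in s.
With the tool pointing down it reaches from about 0.4 to 0.825 m from the base axis. Payload 7 kg.
Tool frame: the origin (TCP) lies at the centre of the arm's flange, where the gripper is bolted on; the fingertips stand 178 mm ahead of it and the grasp point (between the pads) lies 159 mm ahead of it; x points along the fingers, z is the direction in which the jaws open and shut, and the axes are right-handed (so a half turn about x gives the same grasp; the last joint's range is limited). The gripper opens to 88 mm and grips with 3 to 60 N. Pads are 19 mm wide; open, the fingers measure 130 mm over their backs; the gripper's body (78 mm by 193 mm) begins 47 mm behind the grasp point.
Start: joints at [-1.002, 0.359, 0.012, 0, -1.224, -0.288], TCP at [0.187, -0.649, 0.405] pointing down, gripper open.
Joint ranges: [-3.07, 3.07], [-1.43, 2.12], [-1.02, 1.25], [-3.03, 1.67], [-3.05, -0], [-3.03, 3.03]. Speed limits (rad/s): [2.39, 2.39, 3.01, 3.14, 3.14, 3.14].

### API

Orientations are given as [roll, pitch, yaw] about the fixed x, y, z axes, in that order (R = Rz(yaw) Ry(pitch) Rx(roll)).
In Python, from station import telemetry, optics, job_done, finder gives the robot as it stands.
- The arm moves only by the tool play_rows, never from a script. Its argument "steps" is a list of rows, each an object of numbers: "gripper": the opening, from 0 (shut) to 1 (fully open); "tx", "ty", "tz": the shift along the tool's x, y, z in units of 25 mm (1.0 is 25 mm); "ax", "ay", "az": the turn, a rotation vector about the tool's x, y, z in units of 6 degrees (1.0 is 6 degrees). In form: [{"gripper": .., "tx": .., "ty": .., "tz": .., "ax": .., "ay": .., "az": ..}, ...]. A call has 1 to 20 rows; each row shifts and turns the commanded pose from where the row before left it, along the tool's axes as they then stand; what a row does not reach is not made up. A row lasts 1/12 s, in which the tool goes at most 41.7 mm and 7.16 degrees, less where a joint would pass 70% of its speed; a pose out of reach is approached as far as the arm can. A call is refused whole if a number of a shift passes 1 or a number of a turn 1, either way. A call with a gripper value outside its range is refused whole. The fingers move at their own pace and stop on an object; "newtons" is the grip in N (left out, the last holds). Time passes only in rows, so rows that do not move let the fingers close. It gives the time, the measured TCP pose, the force and the opening at its end, in the units of the state.
- telemetry.get_state(): the state, without advancing time (a new reading comes with each control period).
- optics.grab_frame(name): name is "side" or "top"; returns the picture (400x640x3 uint8, red, green, blue); there is no depth.
- optics.calibration(name): a dict with "fx", "fy", "cx", "cy" (pixels), "T" (4x4, takes a point from camera to world coordinates). Camera axes: x right, y down, z forward; pixel columns grow to the right and rows downward; lengths in m; the calibration is good to about 2 mm. A picture is of the moment at which its call begins. calibration takes no time and is no camera call.
- job_done(): hands the job in, once; it reports no verdict.
Trained networks look in the newest picture that a camera, given by its name, has taken for a name from the list of things; names that differ only in an ending like _2 or _b are one class to them, and where a whole thing is asked for, a point or a joint stands for the part that bears it (a point fixed in the world has none). Each returns a list of dicts, best first, with "confidence" (0 to 1); they miss things now and then, are a little off and sometimes report something else, mostly with a low value. They report only what shows in the picture. A call takes as long as a camera call. They do not tell look-alikes from the thing itself.
- finder.look_for(query, camera): "extent" ([left, top, right, bottom] in pixels, round what is visible of it).
- finder.silhouettes(query, camera): "pixels" (400x640 bool, what is visible of it) and "extent" ([left, top, right, bottom] in pixels, round what is visible of it).
- finder.pinpoint(query, camera): "location" ([row, column] in pixels: a listed point, or the origin of a listed thing).
The state is a dict: "t": time; "q": joint angles; "qd": joint speeds; "joint_efforts": joint torques, N m; "eef_pos": TCP position; "ee_rot": TCP orientation; "force": force on the tool from outside, world axes, zero at the start; "moment": the same for the moment, N m; "width": finger opening in m.
Only numpy, scipy, OpenCV 4.12 (cv2) and the standard library are available. Lean on these libraries where they do the work, as an engineer would, in place of code of your own. Each camera call takes 0.05 s, during which the arm holds its last target.

## Working session

There is one attempt and no reset: what is moved stays moved. The work goes in short steps, Python scripts to look and compute and a tool call to move; the robot and the scene stay as the last step left them, time stands still between calls to the robot, and variables do not carry over. Pictures are saved under pics/ and viewed, and the job is handed in when it is done.

Besides the shell and the picture viewer there is one more tool, called after "Emit:" by a JSON object that holds its "name" and its "arguments", one argument or row to a line. play_rows: Moves the arm, as the interface text tells. Its arguments: {"type":"object","properties":{"steps":{"type":"array"},"newtons":{"type":"number"}},"required":["steps"]}

```bash
mkdir -p pics; ls; python3 - <<'E'
from station import telemetry, optics
import cv2
print(telemetry.get_state())
for n in("side","top"):
    im=optics.grab_frame(n); cv2.imwrite(f"pics/{n}0.png",im[:,:,::-1])
    print(n,optics.calibration(n))
E
```

```text
pics
{'t': 0.0, 'q': array([-1.00194079e+00,  3.59376072e-01,  1.10481666e-02, -3.75597416e-04,
       -1.22411950e+00, -2.88115476e-01]), 'qd': array([0.00086263, 0.00130654, 0.00196965, 0.0016881 , 0.00034857,
       0.00124773]), 'joint_efforts': array([ 1.62617314e-03, -5.82720315e+01,  2.93067920e+01,  6.99747339e+00,
        6.91502384e-03, -1.48123891e-04]), 'eef_pos': array([ 0.18697238, -0.64837125,  0.4037202 ]), 'ee_rot': array([0.07746585, 1.5691079 , 1.92887433]), 'force': array([-0.35544237,  0.40210126,  0.21553612]), 'moment': array([-0.05210115, -0.05399896, -0.01315838]), 'width': 0.0871278435118615}
side {'fx': 391.06519067809586, 'fy': 391.06519067809586, 'cx': 324.160655825909, 'cy': 205.71169930074265, 'T': array([[-0.96746532, -0.12049272,  0.22246877,  0.31680106],
       [-0.2519638 ,  0.53850085, -0.80407156,  0.87653663],
       [-0.02291486, -0.83396543, -0.5513407 ,  0.69920429],
       [ 0.        ,  0.        ,  0.        ,  1.        ]])}
top {'fx': 425.15668390196475, 'fy': 425.15668390196475, 'cx': 306.38145191326447, 'cy': 202.7755532445012, 'T': array([[ 0.00986581, -0.97249655,  0.23270825,  0.38200245],
       [-0.99994767, -0.0089651 ,  0.00492793,  0.00945942],
       [-0.00270614, -0.23274469, -0.9725341 ,  0.96077457],
       [ 0.        ,  0.        ,  0.        ,  1.        ]])}
```

View pics/top0.png

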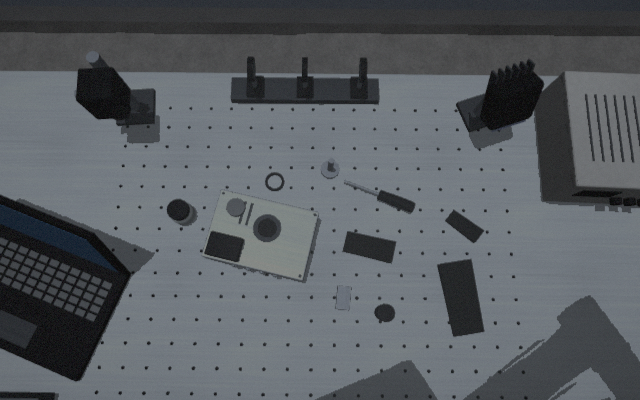

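View pics/side0.png

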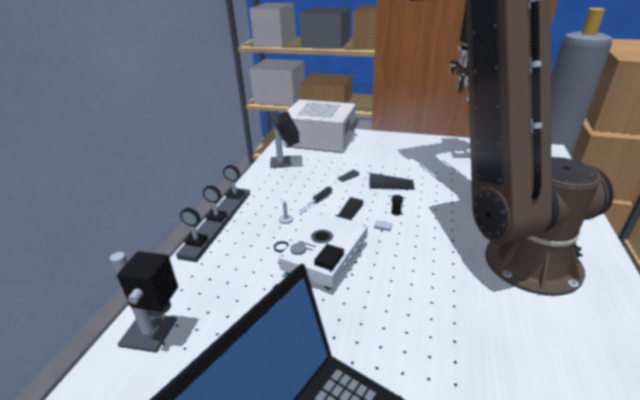

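```bash
cat > h.py <<'E'
import numpy as np, cv2
from station import telemetry, optics, finder
def unproj(cam,uv,z):
    c=optics.calibration(cam);T=c["T"]
    u,v=uv
    d=T[:3,:3]@np.array([(u-c["cx"])/c["fx"],(v-c["cy"])/c["fy"],1]);o=T[:3,3]
    return o+d*(z-o[2])/d[2]
def proj(cam,p):
    c=optics.calibration(cam);T=c["T"]
    q=T[:3,:3].T@(np.asarray(p)-T[:3,3])
    return np.array([c["fx"]*q[0]/q[2]+c["cx"],c["fy"]*q[1]/q[2]+c["cy"]])
E
python3 - <<'E'
from h import *
for cam in("top","side"):
    im=optics.grab_frame(cam)
    for n,z in (("box_corner",.068),("short_foot",.007),("wedge_thin",0),("wedge_thick",.01),("wedge",0),("box",0),("lens_tube",0),("spacer",0),("driver",0),("lens_cap",.068)):
        for r in finder.pinpoint(n,cam)[:3]:
            row,col=r["location"]; print(cam,n,round(r["confidence"],2),(round(col,1),round(row,1)),unproj(cam,(col,row),z).round(4)[:2])
    x=im[160:340,190:510] if cam=="top" else im[150:300,250:430]
    cv2.imwrite(f"pics/{cam}1.png",cv2.convertScaleAbs(cv2.resize(x[:,:,::-1],None,fx=2.5 if cam=="top" else 4,fy=2.5 if cam=="top" else 4,interpolation=cv2.INTER_CUBIC),alpha=1.5))
E
```

```text
top box_corner 0.87 (310.4, 215.8) [0.567  0.0051]
top wedge_thin 0.95 (447.4, 215.9) [ 0.5838 -0.3109]
top wedge_thin 0.78 (344.6, 244.2) [ 0.516  -0.0734]
top wedge_thick 0.92 (452.6, 259.6) [ 0.4824 -0.3125]
top wedge_thick 0.75 (478.2, 235.2) [ 0.5379 -0.374 ]
top wedge_thick 0.68 (391.9, 248.9) [ 0.505  -0.1783]
top wedge 0.81 (366.0, 242.8) [ 0.5197 -0.122 ]
top wedge 0.76 (459.5, 297.6) [ 0.4001 -0.3252]
top wedge 0.69 (468.3, 225.6) [ 0.5615 -0.3573]
top box 0.69 (233.2, 205.0) [0.605  0.1842]
top box 0.66 (261.4, 241.2) [0.5211 0.1158]
top lens_tube 0.81 (381.3, 312.1) [ 0.3675 -0.152 ]
top spacer 0.82 (342.4, 298.8) [ 0.395  -0.0672]
top driver 0.6 (375.5, 191.9) [ 0.6395 -0.1469]
top lens_cap 0.52 (232.9, 204.8) [0.5897 0.1725]
side box_corner 0.83 (322.6, 216.8) [0.5615 0.0116]
side short_foot 0.17 (396.5, 213.2) [ 0.3667 -0.1412]
side wedge_thin 0.71 (415.0, 188.0) [ 0.3211 -0.3187]
side wedge_thin 0.45 (344.8, 178.9) [ 0.5704 -0.3293]
side wedge_thick 0.9 (370.9, 179.0) [ 0.4763 -0.331 ]
side wedge_thick 0.86 (357.1, 197.5) [ 0.5014 -0.1997]
side wedge_thick 0.63 (353.6, 171.3) [ 0.547  -0.3741]
side wedge 0.9 (390.8, 181.7) [ 0.407  -0.3443]
side wedge 0.66 (348.7, 209.6) [ 0.5169 -0.1385]
side wedge 0.43 (350.0, 180.6) [ 0.5497 -0.3212]
side box 0.76 (323.2, 258.8) [0.5362 0.108 ]
side lens_tube 0.8 (395.8, 213.9) [ 0.3689 -0.1472]
side spacer 0.42 (378.0, 225.2) [ 0.4145 -0.0759]
side driver 0.76 (316.0, 203.7) [ 0.628  -0.1489]
side driver 0.43 (281.0, 248.1) [0.6627 0.0913]
side lens_cap 0.45 (299.0, 250.7) [0.5815 0.167 ]
```

View pics/top1.png

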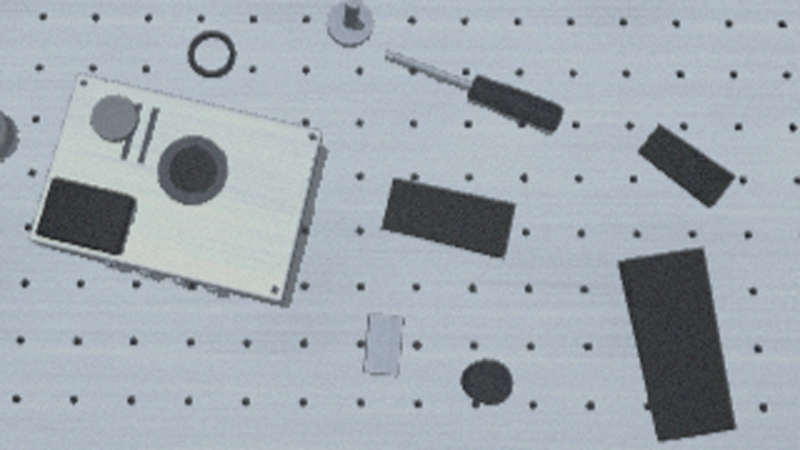

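View pics/side1.png

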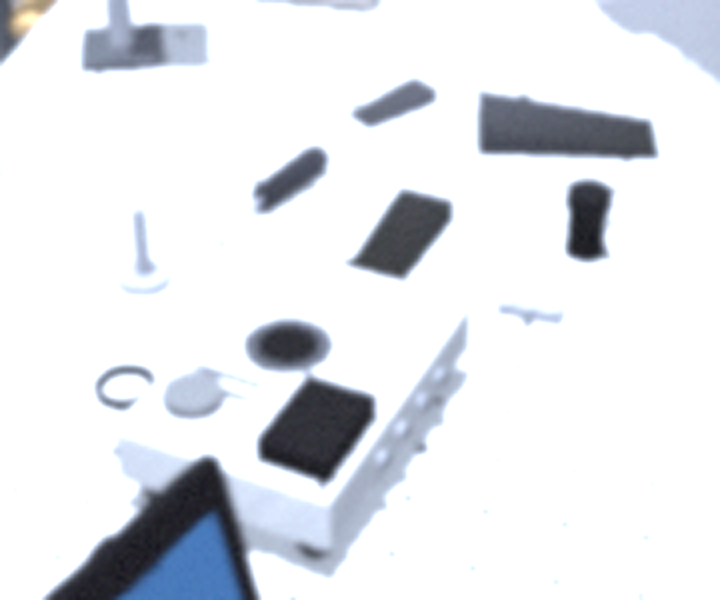

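```bash
cat > fit.py <<'E'
from h import *
from scipy.optimize import minimize
def shape_wedge(p):
    x,y,a=p;c,s=np.cos(a),np.sin(a);P=[]
    for X,z in((.055,.002),(.055,0),(-.055,.02),(-.055,0)):
        for Y in(-.024,.024):P.append((x+c*X-s*Y,y+s*X+c*Y,z))
    return P
def shape_boxtop(p):
    x,y,a=p;c,s=np.cos(a),np.sin(a)
    return [(x+c*X-s*Y,y+s*X+c*Y,.068) for X in(-.075,.075) for Y in(-.11,.11)]
def dist(cam,mask):  # signed distance to mask edge
    m=mask.astype(np.uint8)
    return cv2.distanceTransform(1-m,cv2.DIST_L2,5)-cv2.distanceTransform(m,cv2.DIST_L2,5)
def cost(p,shape,items):
    tot=0
    for cam,mask,cont in items:
        uv=np.array([proj(cam,q) for q in shape(p)],np.float32)
        h=cv2.convexHull(uv)
        tot+=np.mean([cv2.pointPolygonTest(h,(float(a),float(b)),True)**2 for a,b in cont])
    return tot
def fit(p0,shape,masks):
    items=[]
    for cam,m in masks:
        big=cv2.resize(m.astype(np.float32),None,fx=4,fy=4,interpolation=cv2.INTER_LINEAR)
        c=max(cv2.findContours((big>.5).astype(np.uint8),cv2.RETR_EXTERNAL,cv2.CHAIN_APPROX_NONE)[0],key=cv2.contourArea)
        c=cv2.convexHull(c) if shape is shape_boxtop else c
        # resample hull densely
        c=c[:,0].astype(float)
        n=np.roll(c,-1,0);L=np.linalg.norm(n-c,axis=1)
        pts=np.concatenate([a+(b-a)*np.linspace(0,1,max(2,int(l)),endpoint=False)[:,None] for a,b,l in zip(c,n,L)])
        pts=(pts+.5)/4-.5
        items.append((cam,m,pts[::3]))
    r=minimize(cost,p0,args=(shape,items),method="Nelder-Mead",options=dict(xatol=1e-4,fatol=1e-4,initial_simplex=np.array(p0)+np.array([[0,0,0],[.01,0,0],[0,.01,0],[0,0,.1]])))
    return r.x,r.fun
def cc(mask,uv):
    n,l=cv2.connectedComponents(mask.astype(np.uint8));
    return l==l[int(uv[1]),int(uv[0])]
E
cat > m1.py <<'E'
from fit import *
import sys
im=optics.grab_frame("top").astype(float);g=im.mean(2)
si=optics.grab_frame("side").astype(float);gs=si.mean(2)
wu=[(369,247),(351,208)]
wm=cc(g<90,wu[0]);ws=cc(gs<110,wu[1])
print("w masks",wm.sum(),ws.sum())
for ms in([("top",wm)],[("side",ws)],[("top",wm),("side",ws)]):
    print("wedge",*fit([.51,-.125,1.35],shape_wedge,ms))
sl=finder.silhouettes("box","top")
print([ (s["confidence"],s["extent"]) for s in sl])
print("px",[ (k,im[k[1],k[0]]) for k in ((290,235),(335,260),(311,250),(240,270))])
E
python3 m1.py
```

```text
w masks 1133 298
wedge [ 0.51134057 -0.12683039  1.32174451] 0.34136572424598277
wedge [ 0.51195802 -0.1368681   1.35296991] 2.59485662998847
wedge [ 0.51171058 -0.12781443  1.33263464] 3.7284413909745364
[(0.71, [204.3, 190.8, 319.0, 280.2])]
px [((290, 235), array([127., 135., 134.])), ((335, 260), array([116., 122., 128.])), ((311, 250), array([60., 62., 66.])), ((240, 270), array([115., 124., 128.]))]
```

```bash
cat > m2.py <<'E'
from fit import *
im=optics.grab_frame("top").astype(np.float32)
b=cv2.GaussianBlur(im,(3,3),.7)
d=b[:,:,0]-b[:,:,2]
print(d[235,290],d[260,335],d[240,255])
m=((d>-9.5)&(b.mean(2)>90)).astype(np.uint8)  # check
cv2.imwrite("pics/d1.png",cv2.resize(np.clip((d[170:300,190:340]+25)*6,0,255).astype(np.uint8),None,fx=4,fy=4))
for sh in(["top",None],):
    pass
sl=finder.silhouettes("box","top")[0]["pixels"]
print(fit([.53,.11,-.22],shape_boxtop,[("top",sl)]))
# foreground: best by region contrast: maximize mean d inside minus outside ring
def score(p,D):
    mk=np.zeros(D.shape,np.uint8);uv=np.array([proj("top",q) for q in shape_boxtop(p)],np.float32)
    h=cv2.convexHull(uv);cv2.fillConvexPoly(mk,np.round(h*16).astype(np.int32),1,cv2.LINE_8,4)
    return mk
best=[]
E
python3 m2.py
```

```text
-6.08123 -13.49675 -1.1152039
(array([ 0.52680001,  0.11078904, -0.23328458]), np.float64(0.5046820627909439))
```

View pics/d1.png

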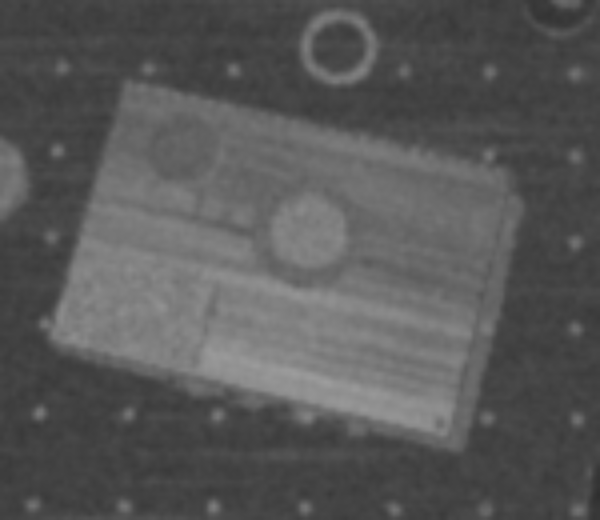

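```bash
cat > m3.py <<'E'
import fit as F
from fit import *
def shape_box(p):
    x,y,a=p;c,s=np.cos(a),np.sin(a)
    return [(x+c*X-s*Y,y+s*X+c*Y,z) for X in(-.075,.075) for Y in(-.11,.11) for z in(.025,.068)]
def boxfit(verbose=True):
    im=sum(optics.grab_frame("top").astype(np.float32) for _ in range(2))/2
    b=cv2.GaussianBlur(im,(0,0),1.0);d=b[:,:,0]-b[:,:,2]
    t=(np.median(d[225:245,292:300])+np.median(d[240:260,322:332]))/2
    m=cc(cv2.morphologyEx((d>t).astype(np.uint8),cv2.MORPH_OPEN,np.ones((5,5))),(262,215))
    m=cv2.morphologyEx(m.astype(np.uint8),cv2.MORPH_CLOSE,np.ones((7,7)))
    items=[]
    c=max(cv2.findContours(m,cv2.RETR_EXTERNAL,cv2.CHAIN_APPROX_NONE)[0],key=cv2.contourArea)[:,0].astype(float)
    def cost(p):
        h=cv2.convexHull(np.array([proj("top",q) for q in shape_box(p)],np.float32))
        return np.mean([min(1.5,abs(cv2.pointPolygonTest(h,(float(a),float(b)),True)-.3)) for a,b in c])
    p0=np.array([.527,.111,-.23])
    r=minimize(cost,p0,method="Nelder-Mead",options=dict(xatol=1e-5,fatol=1e-5,initial_simplex=p0+np.array([[0,0,0],[.01,0,0],[0,.01,0],[0,0,.05]])))
    return r.x,r.fun,im
if __name__=="__main__":
    p,f,im=boxfit();print(p,f)
    x,y,a=p;R=np.array([[np.cos(a),-np.sin(a)],[np.sin(a),np.cos(a)]])
    foot=np.array([x,y])+R@[.055,-.09];print("foot",foot,"dir +y",R@[0,1])
    w=np.array([.5113,-.1268]);wa=1.325
    print("wedge in box frame",R.T@(w-[x,y]),wa-np.pi/2-a,"thin",R.T@(w+.055*np.array([np.cos(wa),np.sin(wa)])-[x,y]))
    v=im[:,:,::-1].copy();k=4
    v=cv2.resize(v[170:330,190:390],None,fx=k,fy=k,interpolation=cv2.INTER_CUBIC)*1.4
    def dr(P,col):
        h=cv2.convexHull(np.array([proj("top",q) for q in P],np.float32))
        cv2.polylines(v,[np.round((h+.5-[190,170])*k).astype(np.int32)],True,col,1)
    dr(shape_box(p),(0,0,255));dr(shape_boxtop(p),(0,255,255));dr(shape_wedge((*w,wa)),(0,255,0))
    for q in ((*foot,.068),(*foot,.0)):
        cv2.circle(v,tuple(int(t) for t in (proj("top",q)+.5-[190,170])*k),4,(255,0,255),1)
    cv2.imwrite("pics/ov.png",np.clip(v,0,255))
E
python3 m3.py
```

```text
[ 0.52695642  0.11017088 -0.23058116] 0.6424222915188543
foot [0.55993188 0.00998296] dir +y [0.22854334 0.97353374]
wedge in box frame [ 0.03891606 -0.23427732] -0.015215164455308738 thin [ 0.03975286 -0.17928369][ WARN:0@8.027] global loadsave.cpp:1063 imwrite_ Unsupported depth image for selected encoder is fallbacked to CV_8U.
```

View pics/ov.png

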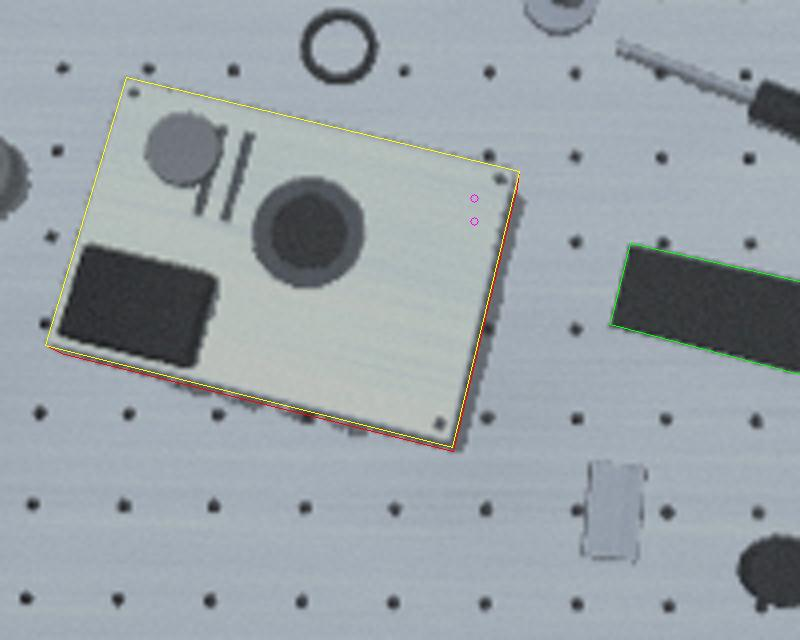

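```bash
cat > k.py <<'E'
from h import *
from scipy.spatial.transform import Rotation as Ro
A=-.2306; bx=np.array([np.cos(A),np.sin(A),0]);by=np.array([-np.sin(A),np.cos(A),0])
O=np.array([.527,.1102,0])
def B(x,y,z): return O+bx*x+by*y+np.array([0,0,z])
def rep():
    s=telemetry.get_state();R=Ro.from_euler("xyz",s["ee_rot"]).as_matrix();p=s["eef_pos"]
    tip=p+R[:,0]*.178
    print("t",round(s["t"],2),"tip",tip.round(4),"tipbox",np.array([bx@(tip-O),by@(tip-O),tip[2]]).round(4),"F",s["force"].round(2),"w",round(s["width"],4))
    print("R",R.round(3).tolist(),"Fbox",(bx@s["force"]).round(2),(by@s["force"]).round(2))
    return s,R,p,tip
def go(target,zdir=bx):
    """tip target, desired tool z = zdir, x down: total rotvec & translation in the tool frame"""
    s,R,p,tip=rep()
    x=np.array([0,0,-1.]);best=None
    for z in(zdir,-zdir):
        D=np.stack([x,np.cross(z,x),z],1)
        rv=Ro.from_matrix(R.T@D).as_rotvec()
        if best is None or np.linalg.norm(rv)<np.linalg.norm(best[0]):best=(rv,D)
    rv,D=best
    print("rot units",(np.degrees(rv)/6).round(3))
    d=np.asarray(target)-np.array([0,0,-.178])-p
    print("TCP shift world",d.round(4),"in goal tool axes, units",(D.T@d/.025).round(3),"in cur tool axes",(R.T@d/.025).round(3), "goal tooly",D[:,1].round(3),"toolz",D[:,2].round(3))
E
python3 - <<'E'
from k import *
# wedge COM in box: (.039,-.249); near side start
go(B(.039-.055,-.249,.12))
print(B(.039-.055,-.249,.12))
E
```

```text
t 1.55 tip [ 0.187  -0.6486  0.2267] tipbox [-0.1575 -0.8164  0.2267] F [-1.21  0.47 -1.17] w 0.0874
R [[0.0, -0.961, -0.277], [-0.0, -0.277, 0.961], [-1.0, -0.0, -0.0]] Fbox -1.28 0.18
rot units [-10.117  -0.     -0.   ]
TCP shift world [ 0.2675  0.52   -0.1067] in goal tool axes, units [  4.266 -22.695  -5.662] in cur tool axes [  4.266 -16.044  17.021] goal tooly [-0.229 -0.974 -0.   ] toolz [-0.974  0.229 -0.   ]
[ 0.45451167 -0.12855184  0.12      ]
```

Emit:
{"name": "play_rows", "arguments": {
  "steps": [
    {"gripper": 0,"ax": -1},
    {"gripper": 0,"ax": -1},
    {"gripper": 0,"ax": -1},
    {"gripper": 0,"ax": -1},
    {"gripper": 0,"ax": -1},
    {"gripper": 0,"ax": -1},
    {"gripper": 0,"ax": -1},
    {"gripper": 0,"ax": -1},
    {"gripper": 0,"ax": -1},
    {"gripper": 0,"ax": -1},
    {"gripper": 0,"ax": -0.117},
    {"gripper": 0,"ty": -0.5,"tz": -0.2},
    {"gripper": 0,"ty": -1,"tz": -0.3},
    {"gripper": 0,"ty": -1,"tz": -0.3}
  ],
  "newtons": 5
}}

```text
invalid input
```

```bash
python3 - <<'E'
from k import *
go(B(.039-.055,-.249,.12))
E
```

```text
t 1.55 tip [ 0.187  -0.6486  0.2267] tipbox [-0.1575 -0.8164  0.2267] F [-1.21  0.47 -1.17] w 0.0874
R [[0.0, -0.961, -0.277], [-0.0, -0.277, 0.961], [-1.0, -0.0, -0.0]] Fbox -1.28 0.18
rot units [-10.117  -0.     -0.   ]
TCP shift world [ 0.2675  0.52   -0.1067] in goal tool axes, units [  4.266 -22.695  -5.662] in cur tool axes [  4.266 -16.044  17.021] goal tooly [-0.229 -0.974 -0.   ] toolz [-0.974  0.229 -0.   ]
```

Perhaps every row needs all seven keys.

Emit:
{"name": "play_rows", "arguments": {
  "steps": [
    {"gripper": 0,"tx": 0,"ty": 0,"tz": 0,"ax": -1,"ay": 0,"az": 0},
    {"gripper": 0,"tx": 0,"ty": 0,"tz": 0,"ax": -1,"ay": 0,"az": 0},
    {"gripper": 0,"tx": 0,"ty": 0,"tz": 0,"ax": -1,"ay": 0,"az": 0},
    {"gripper": 0,"tx": 0,"ty": 0,"tz": 0,"ax": -1,"ay": 0,"az": 0},
    {"gripper": 0,"tx": 0,"ty": 0,"tz": 0,"ax": -1,"ay": 0,"az": 0},
    {"gripper": 0,"tx": 0,"ty": 0,"tz": 0,"ax": -1,"ay": 0,"az": 0},
    {"gripper": 0,"tx": 0,"ty": 0,"tz": 0,"ax": -1,"ay": 0,"az": 0},
    {"gripper": 0,"tx": 0,"ty": 0,"tz": 0,"ax": -1,"ay": 0,"az": 0},
    {"gripper": 0,"tx": 0,"ty": 0,"tz": 0,"ax": -1,"ay": 0,"az": 0},
    {"gripper": 0,"tx": 0,"ty": 0,"tz": 0,"ax": -1,"ay": 0,"az": 0},
    {"gripper": 0,"tx": 0,"ty": 0,"tz": 0,"ax": -0.117,"ay": 0,"az": 0}
  ],
  "newtons": 5
}}

```text
t: 2.47
eef_pos: [0.187, -0.6485, 0.4047]
ee_rot: [-0.035, 1.571, 2.88]
force: [0.2, 0.1, 0.9]
width: 0.0198
```

```bash
python3 - <<'E'
from k import *
go(B(.039-.055,-.249,.12))
E
```

```text
t 2.47 tip [ 0.187  -0.6485  0.2267] tipbox [-0.1575 -0.8164  0.2267] F [0.21 0.15 0.92] w 0.0198
R [[-0.0, -0.224, -0.975], [0.0, -0.975, 0.224], [-1.0, -0.0, 0.0]] Fbox 0.17 0.19
rot units [0.047 0.    0.   ]
TCP shift world [ 0.2675  0.52   -0.1067] in goal tool axes, units [  4.266 -22.694  -5.661] in cur tool axes [  4.266 -22.666  -5.774] goal tooly [-0.229 -0.974 -0.   ] toolz [-0.974  0.229 -0.   ]
```

Emit:
{"name": "play_rows", "arguments": {
  "steps": [
    {"gripper": 0,"tx": 0.1,"ty": -0.5,"tz": -0.1,"ax": 0,"ay": 0,"az": 0},
    {"gripper": 0,"tx": 0.2,"ty": -1,"tz": -0.25,"ax": 0,"ay": 0,"az": 0},
    {"gripper": 0,"tx": 0.2,"ty": -1,"tz": -0.25,"ax": 0,"ay": 0,"az": 0},
    {"gripper": 0,"tx": 0.2,"ty": -1,"tz": -0.25,"ax": 0,"ay": 0,"az": 0},
    {"gripper": 0,"tx": 0.2,"ty": -1,"tz": -0.25,"ax": 0,"ay": 0,"az": 0},
    {"gripper": 0,"tx": 0.2,"ty": -1,"tz": -0.25,"ax": 0,"ay": 0,"az": 0},
    {"gripper": 0,"tx": 0.2,"ty": -1,"tz": -0.25,"ax": 0,"ay": 0,"az": 0},
    {"gripper": 0,"tx": 0.2,"ty": -1,"tz": -0.25,"ax": 0,"ay": 0,"az": 0},
    {"gripper": 0,"tx": 0.2,"ty": -1,"tz": -0.25,"ax": 0,"ay": 0,"az": 0},
    {"gripper": 0,"tx": 0.2,"ty": -1,"tz": -0.25,"ax": 0,"ay": 0,"az": 0},
    {"gripper": 0,"tx": 0.2,"ty": -1,"tz": -0.25,"ax": 0,"ay": 0,"az": 0},
    {"gripper": 0,"tx": 0.2,"ty": -1,"tz": -0.25,"ax": 0,"ay": 0,"az": 0},
    {"gripper": 0,"tx": 0.2,"ty": -1,"tz": -0.25,"ax": 0,"ay": 0,"az": 0},
    {"gripper": 0,"tx": 0.2,"ty": -1,"tz": -0.25,"ax": 0,"ay": 0,"az": 0},
    {"gripper": 0,"tx": 0.2,"ty": -1,"tz": -0.25,"ax": 0,"ay": 0,"az": 0},
    {"gripper": 0,"tx": 0.2,"ty": -1,"tz": -0.25,"ax": 0,"ay": 0,"az": 0},
    {"gripper": 0,"tx": 0.2,"ty": -1,"tz": -0.25,"ax": 0,"ay": 0,"az": 0},
    {"gripper": 0,"tx": 0.2,"ty": -1,"tz": -0.25,"ax": 0,"ay": 0,"az": 0},
    {"gripper": 0,"tx": 0.2,"ty": -1,"tz": -0.25,"ax": 0,"ay": 0,"az": 0},
    {"gripper": 0,"tx": 0.2,"ty": -1,"tz": -0.25,"ax": 0,"ay": 0,"az": 0}
  ]
}}

```text
t: 4.13
eef_pos: [0.4169, -0.2005, 0.3073]
ee_rot: [-2.966, 1.57, -0.058]
force: [0.8, -0.7, -0.2]
width: 0.0005
```

```bash
python3 - <<'E'
from k import *
go(B(.039-.055,-.249,.09))
E
```

```text
t 4.13 tip [ 0.4171 -0.2005  0.1293] tipbox [-0.036  -0.3276  0.1293] F [ 0.78 -0.74 -0.18] w 0.0005
R [[0.001, -0.232, -0.973], [-0.0, -0.973, 0.232], [-1.0, -0.0, -0.001]] Fbox 0.92 -0.54
rot units [-0.031 -0.008  0.001]
TCP shift world [ 0.0376  0.0719 -0.0393] in goal tool axes, units [ 1.571 -3.144 -0.807] in cur tool axes [ 1.572 -3.146 -0.796] goal tooly [-0.229 -0.974 -0.   ] toolz [-0.974  0.229 -0.   ]
```

Emit:
{"name": "play_rows", "arguments": {
  "steps": [
    {"gripper": 0,"tx": 0.4,"ty": -0.8,"tz": -0.2,"ax": 0,"ay": 0,"az": 0},
    {"gripper": 0,"tx": 0.4,"ty": -0.8,"tz": -0.2,"ax": 0,"ay": 0,"az": 0},
    {"gripper": 0,"tx": 0.4,"ty": -0.6,"tz": -0.2,"ax": 0,"ay": 0,"az": 0},
    {"gripper": 0,"tx": 0.3,"ty": -0.4,"tz": -0.1,"ax": 0,"ay": 0,"az": 0},
    {"gripper": 0,"tx": 0,"ty": 0,"tz": 0,"ax": 0,"ay": 0,"az": 0},
    {"gripper": 0,"tx": 0,"ty": 0,"tz": 0,"ax": 0,"ay": 0,"az": 0}
  ]
}}

```text
t: 4.63
eef_pos: [0.4483, -0.1422, 0.2694]
ee_rot: [0.389, 1.57, -2.984]
force: [-0.2, 0.1, 0.9]
width: 0.0003
```

```bash
python3 - <<'E'
from k import *
go(B(.039-.055,-.249,.007))
for c in("top","side"):
    im=optics.grab_frame(c)
    x=im[150:340,220:480] if c=="top" else im[150:300,250:430]
    f=3 if c=="top" else 4
    cv2.imwrite(f"pics/{c}2.png",cv2.convertScaleAbs(cv2.resize(x[:,:,::-1],None,fx=f,fy=f,interpolation=cv2.INTER_CUBIC),alpha=1.5))
E
```

```text
t 4.63 tip [ 0.4482 -0.1422  0.0914] tipbox [-0.0191 -0.2638  0.0914] F [-0.19  0.09  0.94] w 0.0003
R [[-0.001, -0.229, -0.973], [-0.0, -0.973, 0.229], [-1.0, 0.0, 0.001]] Fbox -0.2 0.04
rot units [-0.003  0.01  -0.004]
TCP shift world [ 0.0062  0.0137 -0.0844] in goal tool axes, units [ 3.377 -0.588 -0.115] in cur tool axes [ 3.376 -0.589 -0.119] goal tooly [-0.229 -0.974 -0.   ] toolz [-0.974  0.229 -0.   ]
```

View pics/top2.png

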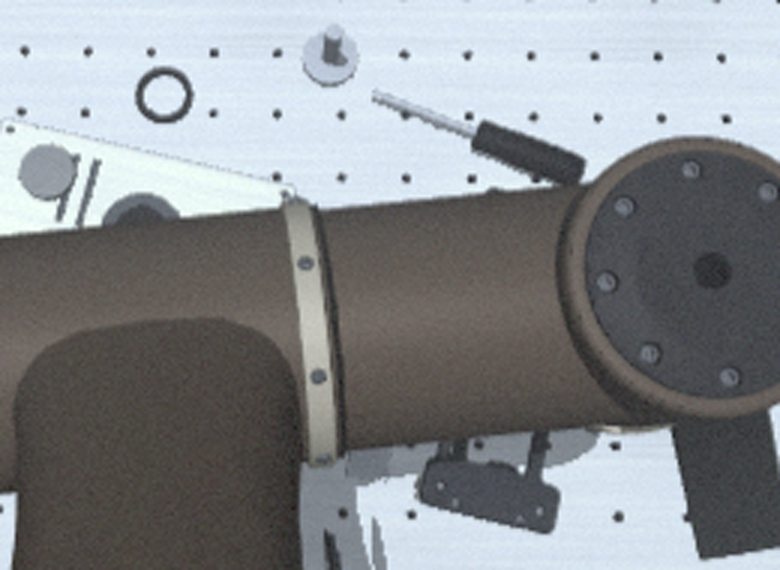

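View pics/side2.png

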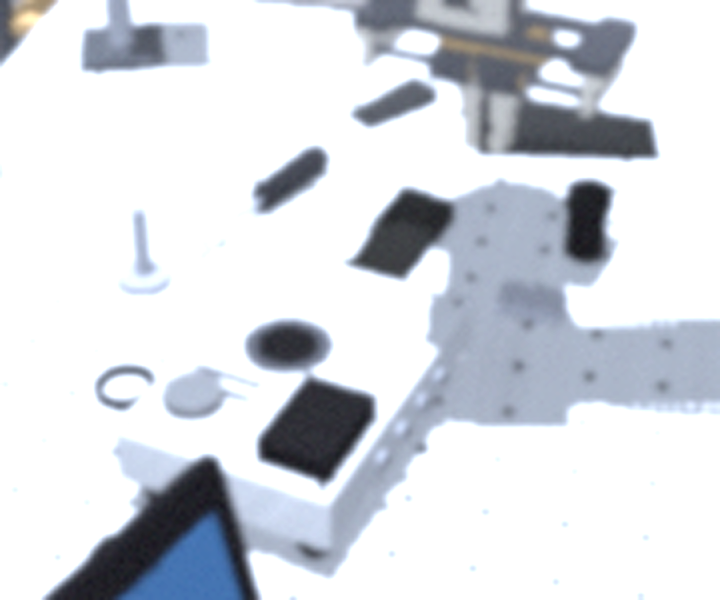

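Emit:
{"name": "play_rows", "arguments": {
  "steps": [
    {"gripper": 0,"tx": 0.5,"ty": -0.3,"tz": -0.1,"ax": 0,"ay": 0,"az": 0},
    {"gripper": 0,"tx": 0.9,"ty": -0.3,"tz": 0,"ax": 0,"ay": 0,"az": 0},
    {"gripper": 0,"tx": 0.9,"ty": 0,"tz": 0,"ax": 0,"ay": 0,"az": 0},
    {"gripper": 0,"tx": 0.6,"ty": 0,"tz": 0,"ax": 0,"ay": 0,"az": 0},
    {"gripper": 0,"tx": 0.3,"ty": 0,"tz": 0,"ax": 0,"ay": 0,"az": 0},
    {"gripper": 0,"tx": 0.1,"ty": 0,"tz": 0,"ax": 0,"ay": 0,"az": 0},
    {"gripper": 0,"tx": 0,"ty": 0,"tz": 0,"ax": 0,"ay": 0,"az": 0},
    {"gripper": 0,"tx": 0,"ty": 0,"tz": 0,"ax": 0,"ay": 0,"az": 0}
  ]
}}

```text
t: 5.4
eef_pos: [0.4546, -0.1286, 0.188]
ee_rot: [-2.919, 1.57, -0.008]
force: [-0.2, 0.1, -0.2]
width: 0.0006
```

```bash
cat > snap.py <<'E'
from k import *
import sys
n=sys.argv[1]
for c in("top","side"):
    im=optics.grab_frame(c)
    x=im[150:340,220:480] if c=="top" else im[150:300,250:430]
    f=3 if c=="top" else 4
    cv2.imwrite(f"pics/{c}{n}.png",cv2.convertScaleAbs(cv2.resize(x[:,:,::-1],None,fx=f,fy=f,interpolation=cv2.INTER_CUBIC),alpha=1.5))
E
python3 - <<'E'
from k import *
go(B(.039-.055,-.249,.007))
E
python3 snap.py 3
```

```text
t 5.4 tip [ 0.4548 -0.1286  0.01  ] tipbox [-0.0157 -0.249   0.01  ] F [-0.19  0.07 -0.21] w 0.0006
R [[0.001, -0.229, -0.973], [-0.0, -0.973, 0.229], [-1.0, -0.0, -0.001]] Fbox -0.2 0.02
rot units [-0.004 -0.011  0.003]
TCP shift world [-0.0001  0.0001 -0.003 ] in goal tool axes, units [ 0.119 -0.002  0.004] in cur tool axes [ 0.119 -0.002  0.004] goal tooly [-0.229 -0.974 -0.   ] toolz [-0.974  0.229 -0.   ]
```

View pics/side3.png

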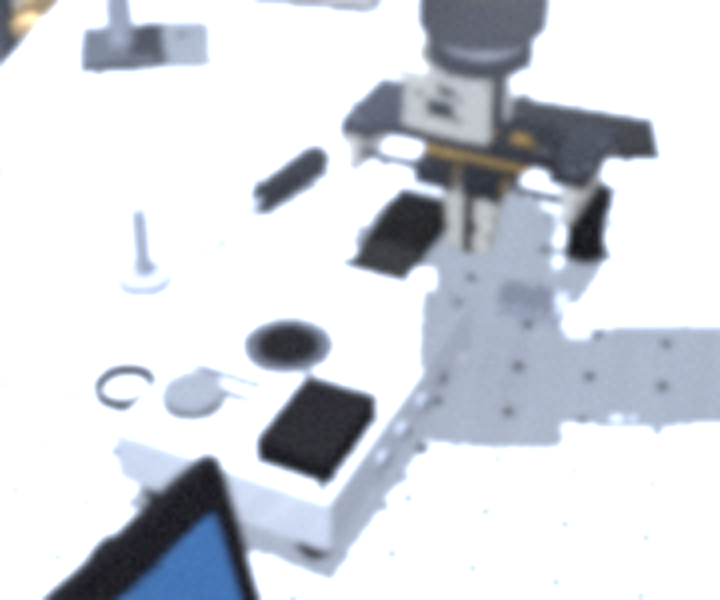

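Emit:
{"name": "play_rows", "arguments": {
  "steps": [
    {"gripper": 0,"tx": 0.16,"ty": 0,"tz": 0,"ax": 0,"ay": 0,"az": 0},
    {"gripper": 0,"tx": 0,"ty": 0,"tz": -0.1,"ax": 0,"ay": 0,"az": 0},
    {"gripper": 0,"tx": 0,"ty": 0,"tz": -0.1,"ax": 0,"ay": 0,"az": 0},
    {"gripper": 0,"tx": 0,"ty": 0,"tz": -0.1,"ax": 0,"ay": 0,"az": 0},
    {"gripper": 0,"tx": 0,"ty": 0,"tz": -0.1,"ax": 0,"ay": 0,"az": 0},
    {"gripper": 0,"tx": 0,"ty": 0,"tz": -0.1,"ax": 0,"ay": 0,"az": 0},
    {"gripper": 0,"tx": 0,"ty": 0,"tz": -0.1,"ax": 0,"ay": 0,"az": 0},
    {"gripper": 0,"tx": 0,"ty": 0,"tz": -0.1,"ax": 0,"ay": 0,"az": 0},
    {"gripper": 0,"tx": 0,"ty": 0,"tz": -0.1,"ax": 0,"ay": 0,"az": 0},
    {"gripper": 0,"tx": 0,"ty": 0,"tz": -0.1,"ax": 0,"ay": 0,"az": 0},
    {"gripper": 0,"tx": 0,"ty": 0,"tz": 0,"ax": 0,"ay": 0,"az": 0},
    {"gripper": 0,"tx": 0,"ty": 0,"tz": 0,"ax": 0,"ay": 0,"az": 0}
  ]
}}

```text
t: 6.5
eef_pos: [0.4763, -0.1335, 0.1831]
ee_rot: [-2.904, 1.571, 0.006]
force: [-0.2, -0.1, 0.0]
width: 0.0005
```

```bash
python3 snap.py 4; python3 - <<'E'
from k import *
rep()
E
```

```text
t 6.6 tip [ 0.4762 -0.1335  0.0052] tipbox [ 0.0062 -0.2488  0.0052] F [-0.41 -0.85 -0.84] w -0.0003
R [[0.0, -0.229, -0.974], [0.0, -0.974, 0.229], [-1.0, -0.0, -0.0]] Fbox -0.21 -0.92
```

View pics/side4.png

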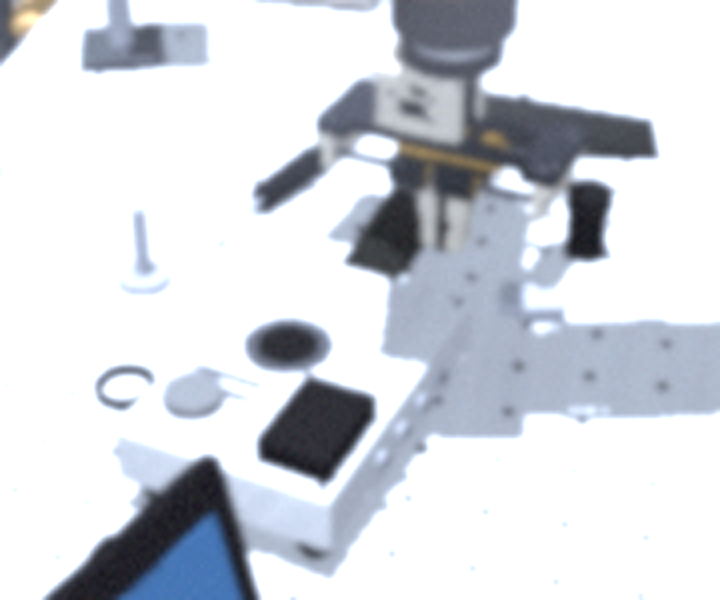

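View pics/top4.png

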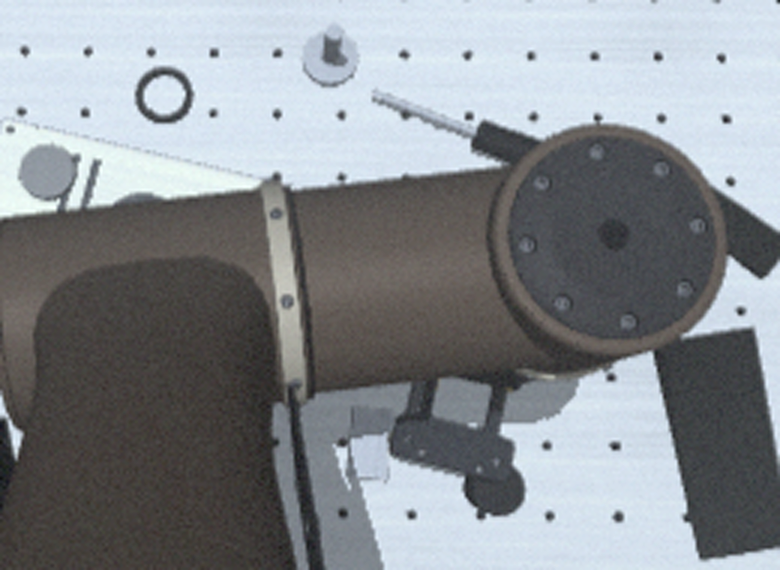

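Emit:
{"name": "play_rows", "arguments": {
  "steps": [
    {"gripper": 0,"tx": 0,"ty": 0,"tz": -0.1,"ax": 0,"ay": 0,"az": 0},
    {"gripper": 0,"tx": 0,"ty": 0,"tz": -0.1,"ax": 0,"ay": 0,"az": 0},
    {"gripper": 0,"tx": 0,"ty": 0,"tz": 0,"ax": 0,"ay": 0,"az": 0},
    {"gripper": 0,"tx": 0,"ty": 0,"tz": 0.3,"ax": 0,"ay": 0,"az": 0},
    {"gripper": 0,"tx": 0,"ty": 0,"tz": 0.5,"ax": 0,"ay": 0,"az": 0},
    {"gripper": 0,"tx": -0.8,"ty": 0,"tz": 0.5,"ax": 0,"ay": 0,"az": 0},
    {"gripper": 0,"tx": -1,"ty": 0.5,"tz": 0,"ax": 0,"ay": 0,"az": 0},
    {"gripper": 0,"tx": -1,"ty": 1,"tz": 0,"ax": 0,"ay": 0,"az": 0},
    {"gripper": 0,"tx": -1,"ty": 1,"tz": 0,"ax": 0,"ay": 0,"az": 0},
    {"gripper": 0,"tx": 0,"ty": 1,"tz": -0.5,"ax": 0,"ay": 0,"az": 0},
    {"gripper": 0,"tx": 0,"ty": 1,"tz": -0.5,"ax": 0,"ay": 0,"az": 0},
    {"gripper": 0,"tx": 0,"ty": 1,"tz": 0,"ax": 0,"ay": 0,"az": 0},
    {"gripper": 0,"tx": 0,"ty": 1,"tz": 0,"ax": 0,"ay": 0,"az": 0},
    {"gripper": 0,"tx": 0,"ty": 1,"tz": 0,"ax": 0,"ay": 0,"az": 0},
    {"gripper": 0,"tx": 0,"ty": 0,"tz": 0,"ax": 0,"ay": 0,"az": 0}
  ]
}}

```text
t: 7.85
eef_pos: [0.4296, -0.318, 0.2778]
ee_rot: [0.546, 1.57, -2.828]
force: [0.7, 0.2, -0.0]
width: 0.0004
```

```bash
python3 snap.py 5; python3 - <<'E'
from k import *
rep()
E
```

```text
t 7.95 tip [ 0.4299 -0.3159  0.0998] tipbox [ 0.0029 -0.437   0.0998] F [-0.52  0.25  0.8 ] w 0.0005
R [[-0.001, -0.231, -0.973], [0.0, -0.973, 0.231], [-1.0, -0.0, 0.001]] Fbox -0.57 0.12
```

View pics/side5.png

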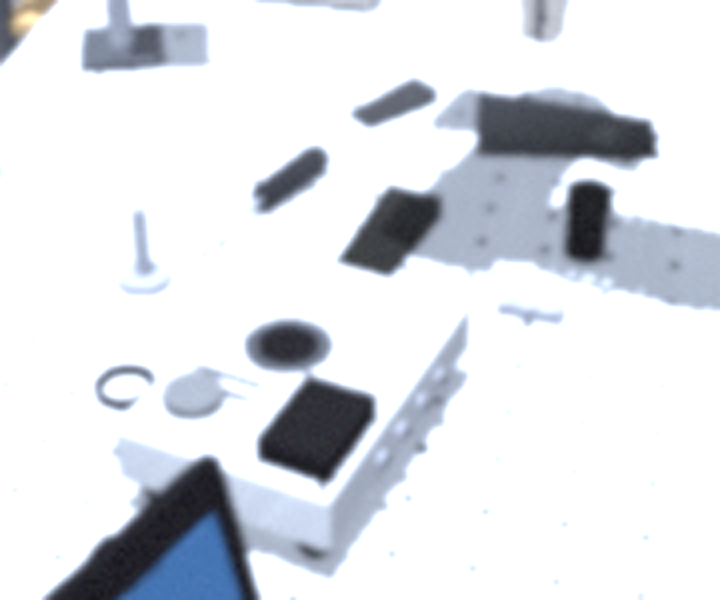

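View pics/top5.png

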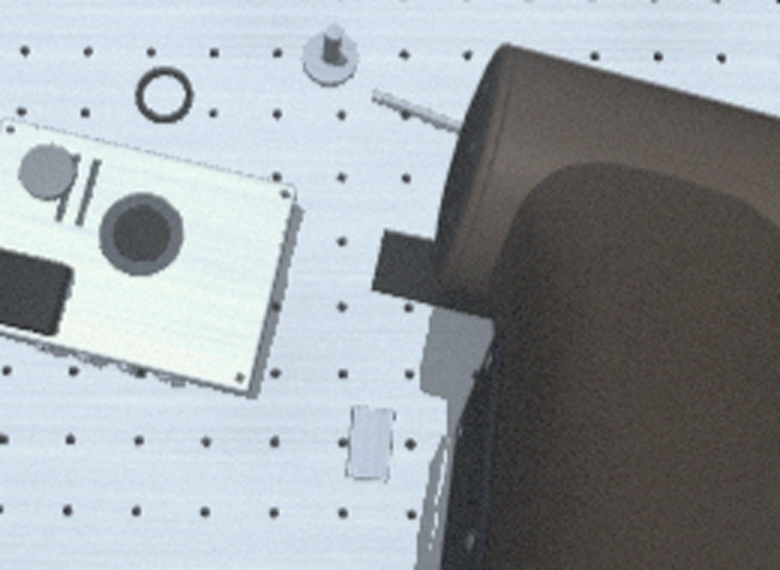

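```bash
python3 - <<'E'
from k import *
im=optics.grab_frame("top");g=cv2.GaussianBlur(im.astype(np.float32).mean(2),(0,0),.7)
def tobox(p): return (bx@(p-O)).round(4),(by@(p-O)).round(4)
old=cv2.imread("pics/top0.png").astype(np.float32).mean(2)
for name,G in(("old",cv2.GaussianBlur(old,(0,0),.7)),("new",g)):
    thr=78 
    # columns: find far(top) and near(bottom) edges
    far=[];near=[]
    for c in range(351,363):
        col=G[215:270,c];idx=np.where(col<thr)[0]
        i0,i1=idx[0],idx[-1]
        f=i0-1+(col[i0-1]-thr)/(col[i0-1]-col[i0]); n=i1+(thr-col[i1])/(col[i1+1]-col[i1])
        far.append((c,215+f));near.append((c,215+n))
    thin=[]
    for r in (range(236,248) if name=="old" else range(231,243)):
        row=G[r,330:360];i=np.where(row<thr)[0][0]
        thin.append((330+i-1+(row[i-1]-thr)/(row[i-1]-row[i]),r))
    for nm,e in(("far",far),("near",near),("thin",thin)):
        w=np.array([unproj("top",q,.003 if nm!="thin" else .001) for q in e])
        v,_,_,_=cv2.fitLine(w[:,:2].astype(np.float32),cv2.DIST_HUBER,0,.001,.001).ravel().tolist()[:4] if False else (0,0,0,0)
        L=cv2.fitLine(np.ascontiguousarray(w[:,:2].astype(np.float32)),cv2.DIST_HUBER,0,.001,.001).ravel()
        m=np.array([L[2],L[3],0]);d=np.array([L[0],L[1],0])
        print(name,nm,tobox(m),"dir ang",np.arctan2(bx@d,by@d).round(3))
E
```

```text
old far (np.float64(0.0638), np.float64(-0.2005)) dir ang 0.046
old near (np.float64(0.0144), np.float64(-0.2115)) dir ang -0.01
old thin (np.float64(0.0387), np.float64(-0.1794)) dir ang 1.577
new far (np.float64(0.0725), np.float64(-0.198)) dir ang -0.027
new near (np.float64(0.0252), np.float64(-0.2093)) dir ang -0.012
new thin (np.float64(0.0492), np.float64(-0.1799)) dir ang 1.57
```

```bash
python3 - <<'E'
from k import *
go(B(.053,-.320,.006))
E
```

```text
t 8.0 tip [ 0.4302 -0.3153  0.0999] tipbox [ 0.003  -0.4364  0.0999] F [ 0.14  0.11 -0.69] w 0.0005
R [[-0.0, -0.23, -0.973], [0.0, -0.973, 0.23], [-1.0, -0.0, 0.0]] Fbox 0.11 0.13
rot units [-0.01   0.004  0.002]
TCP shift world [ 0.0752  0.1019 -0.0939] in goal tool axes, units [ 3.758 -4.656 -1.997] in cur tool axes [ 3.758 -4.658 -1.993] goal tooly [-0.229 -0.974 -0.   ] toolz [-0.974  0.229 -0.   ]
```

Emit:
{"name": "play_rows", "arguments": {
  "steps": [
    {"gripper": 0,"tx": 0,"ty": -0.5,"tz": -0.3,"ax": 0,"ay": 0,"az": 0},
    {"gripper": 0,"tx": 0,"ty": -1,"tz": -0.4,"ax": 0,"ay": 0,"az": 0},
    {"gripper": 0,"tx": 0.3,"ty": -1,"tz": -0.4,"ax": 0,"ay": 0,"az": 0},
    {"gripper": 0,"tx": 0.3,"ty": -1,"tz": -0.4,"ax": 0,"ay": 0,"az": 0},
    {"gripper": 0,"tx": 0.4,"ty": -0.7,"tz": -0.3,"ax": 0,"ay": 0,"az": 0},
    {"gripper": 0,"tx": 0.6,"ty": -0.46,"tz": -0.2,"ax": 0,"ay": 0,"az": 0},
    {"gripper": 0,"tx": 0.8,"ty": 0,"tz": 0,"ax": 0,"ay": 0,"az": 0},
    {"gripper": 0,"tx": 0.7,"ty": 0,"tz": 0,"ax": 0,"ay": 0,"az": 0},
    {"gripper": 0,"tx": 0.4,"ty": 0,"tz": 0,"ax": 0,"ay": 0,"az": 0},
    {"gripper": 0,"tx": 0.2,"ty": 0,"tz": 0,"ax": 0,"ay": 0,"az": 0},
    {"gripper": 0,"tx": 0,"ty": 0,"tz": 0,"ax": 0,"ay": 0,"az": 0},
    {"gripper": 0,"tx": 0,"ty": 0,"tz": 0,"ax": 0,"ay": 0,"az": 0},
    {"gripper": 0,"tx": 0,"ty": 0,"tz": 0,"ax": 0,"ay": 0,"az": 0}
  ]
}}

```text
t: 9.08
eef_pos: [0.5065, -0.2135, 0.1866]
ee_rot: [-3.057, 1.569, -0.145]
force: [-0.2, -0.0, 0.2]
width: 0.0007
```

```bash
python3 snap.py 6; python3 - <<'E'
from k import *
go(B(.053,-.320,.006))
E
```

```text
t 9.18 tip [ 0.5067 -0.2137  0.0086] tipbox [ 0.0543 -0.3199  0.0086] F [ 0.18 -0.21 -0.39] w 0.0007
R [[0.002, -0.229, -0.974], [-0.0, -0.974, 0.229], [-1.0, -0.0, -0.002]] Fbox 0.22 -0.16
rot units [-0.001 -0.016  0.002]
TCP shift world [-0.001   0.0002 -0.0026] in goal tool axes, units [0.106 0.002 0.04 ] in cur tool axes [0.106 0.002 0.04 ] goal tooly [-0.229 -0.974 -0.   ] toolz [-0.974  0.229 -0.   ]
```

View pics/side6.png

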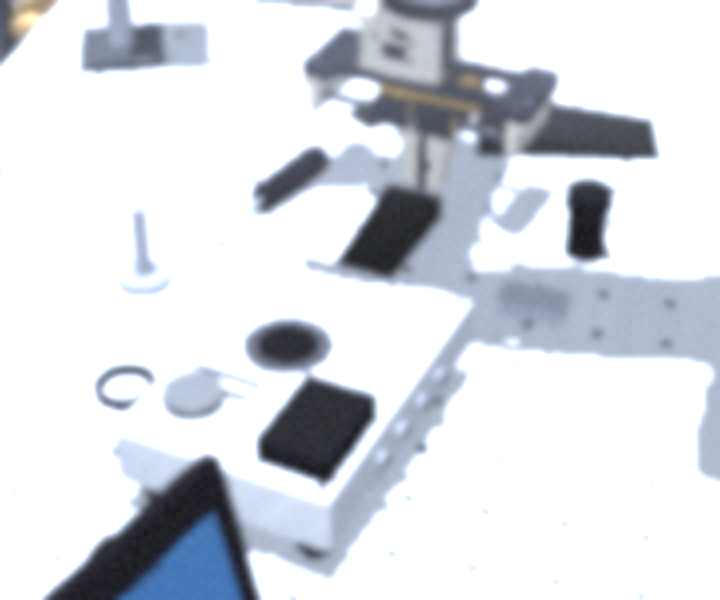

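View pics/top6.png

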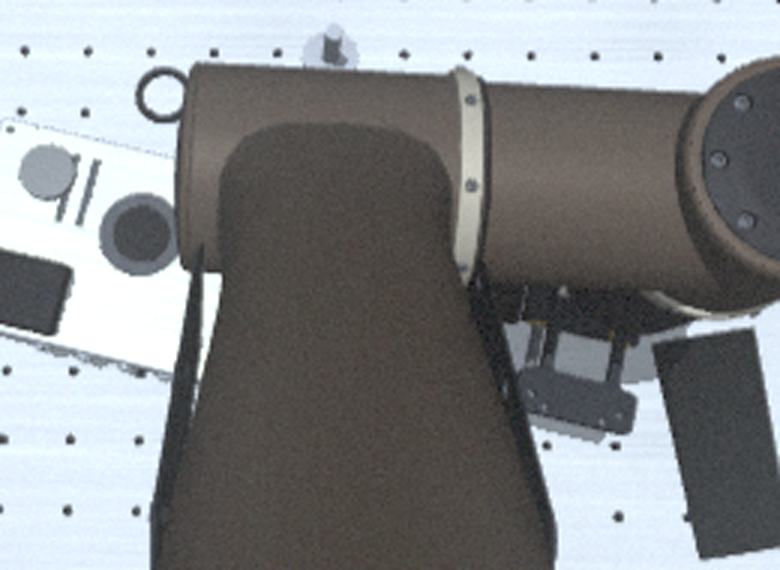

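Emit:
{"name": "play_rows", "arguments": {
  "steps": [
    {"gripper": 0,"tx": 0.08,"ty": -0.2,"tz": 0.04,"ax": 0,"ay": 0,"az": 0},
    {"gripper": 0,"tx": 0,"ty": -0.25,"tz": 0,"ax": 0,"ay": 0,"az": 0},
    {"gripper": 0,"tx": 0,"ty": -0.25,"tz": 0,"ax": 0,"ay": 0,"az": 0},
    {"gripper": 0,"tx": 0,"ty": -0.25,"tz": 0,"ax": 0,"ay": 0,"az": 0},
    {"gripper": 0,"tx": 0,"ty": -0.25,"tz": 0,"ax": 0,"ay": 0,"az": 0},
    {"gripper": 0,"tx": 0,"ty": -0.25,"tz": 0,"ax": 0,"ay": 0,"az": 0},
    {"gripper": 0,"tx": 0,"ty": -0.25,"tz": 0,"ax": 0,"ay": 0,"az": 0},
    {"gripper": 0,"tx": 0,"ty": -0.25,"tz": 0,"ax": 0,"ay": 0,"az": 0},
    {"gripper": 0,"tx": 0,"ty": -0.25,"tz": 0,"ax": 0,"ay": 0,"az": 0},
    {"gripper": 0,"tx": 0,"ty": -0.25,"tz": 0,"ax": 0,"ay": 0,"az": 0},
    {"gripper": 0,"tx": 0,"ty": -0.25,"tz": 0,"ax": 0,"ay": 0,"az": 0},
    {"gripper": 0,"tx": 0,"ty": -0.25,"tz": 0,"ax": 0,"ay": 0,"az": 0},
    {"gripper": 0,"tx": 0,"ty": -0.25,"tz": 0,"ax": 0,"ay": 0,"az": 0},
    {"gripper": 0,"tx": 0,"ty": -0.25,"tz": 0,"ax": 0,"ay": 0,"az": 0},
    {"gripper": 0,"tx": 0,"ty": -0.2,"tz": 0,"ax": 0,"ay": 0,"az": 0},
    {"gripper": 0,"tx": 0,"ty": -0.15,"tz": 0,"ax": 0,"ay": 0,"az": 0},
    {"gripper": 0,"tx": 0,"ty": -0.1,"tz": 0,"ax": 0,"ay": 0,"az": 0},
    {"gripper": 0,"tx": 0,"ty": 0,"tz": 0,"ax": 0,"ay": 0,"az": 0},
    {"gripper": 0,"tx": 0,"ty": 0,"tz": 0,"ax": 0,"ay": 0,"az": 0}
  ]
}}

```text
t: 10.77
eef_pos: [0.5275, -0.1181, 0.1836]
ee_rot: [-1.279, 1.571, 1.632]
force: [-0.3, 0.4, 0.1]
width: 0.0004
```

```bash
python3 snap.py 7; python3 - <<'E'
from k import *
go(B(.053,-.220,.006))
E
```

```text
t 10.87 tip [ 0.5274 -0.1183  0.0056] tipbox [ 0.0526 -0.2224  0.0056] F [-0.22  0.02  0.05] w 0.0006
R [[-0.0, -0.229, -0.973], [0.0, -0.973, 0.229], [-1.0, -0.0, 0.0]] Fbox -0.22 -0.03
rot units [-0.002  0.001  0.001]
TCP shift world [0.0009 0.0023 0.0004] in goal tool axes, units [-0.018 -0.097 -0.015] in cur tool axes [-0.018 -0.097 -0.015] goal tooly [-0.229 -0.974 -0.   ] toolz [-0.974  0.229 -0.   ]
```

View pics/side7.png

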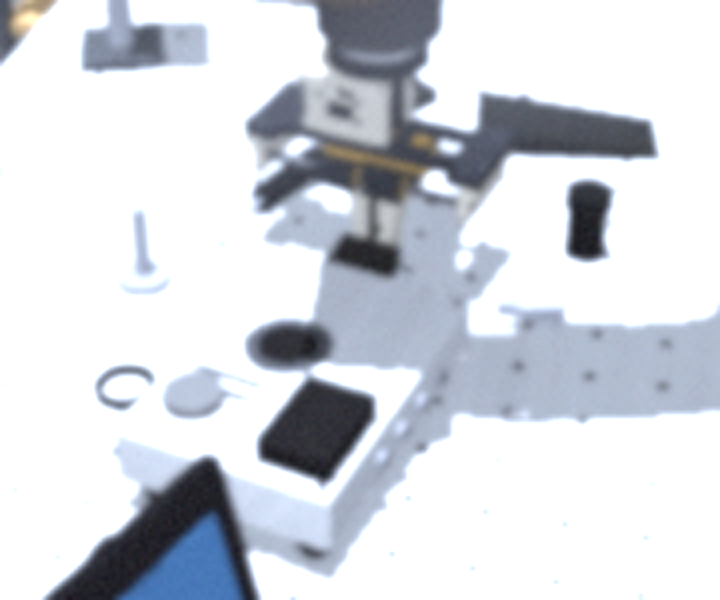

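View pics/top7.png

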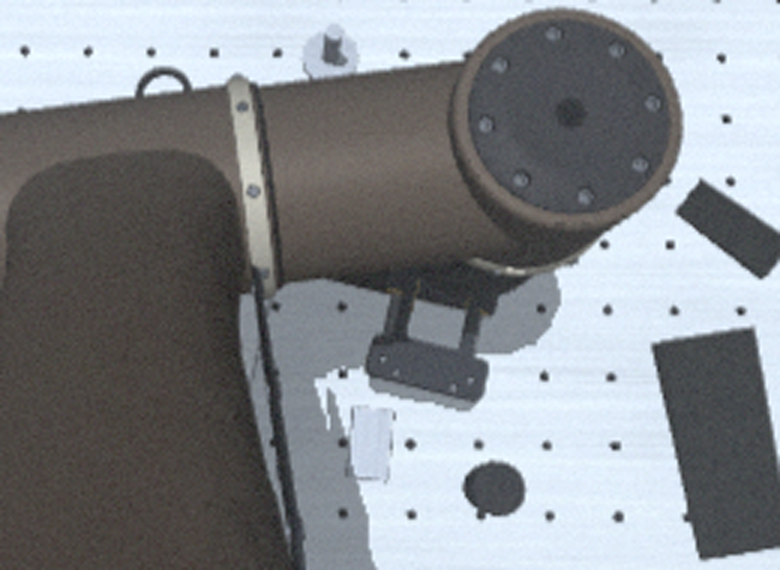

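Emit:
{"name": "play_rows", "arguments": {
  "steps": [
    {"gripper": 0,"tx": 0,"ty": -0.1,"tz": 0,"ax": 0,"ay": 0,"az": 0},
    {"gripper": 0,"tx": 0,"ty": -0.1,"tz": 0,"ax": 0,"ay": 0,"az": 0},
    {"gripper": 0,"tx": 0,"ty": -0.1,"tz": 0,"ax": 0,"ay": 0,"az": 0},
    {"gripper": 0,"tx": 0,"ty": -0.1,"tz": 0,"ax": 0,"ay": 0,"az": 0},
    {"gripper": 0,"tx": 0,"ty": -0.1,"tz": 0,"ax": 0,"ay": 0,"az": 0},
    {"gripper": 0,"tx": 0,"ty": 0,"tz": 0,"ax": 0,"ay": 0,"az": 0}
  ]
}}

```text
t: 11.37
eef_pos: [0.5305, -0.1057, 0.1837]
ee_rot: [-2.77, 1.571, 0.141]
force: [-0.3, -0.3, 0.8]
width: 0.0008
```

Emit:
{"name": "play_rows", "arguments": {
  "steps": [
    {"gripper": 0,"tx": 0,"ty": -0.08,"tz": 0,"ax": 0,"ay": 0,"az": 0},
    {"gripper": 0,"tx": 0,"ty": -0.08,"tz": 0,"ax": 0,"ay": 0,"az": 0},
    {"gripper": 0,"tx": 0,"ty": 0,"tz": 0,"ax": 0,"ay": 0,"az": 0}
  ]
}}

```text
t: 11.62
eef_pos: [0.5314, -0.1019, 0.1837]
ee_rot: [-2.724, 1.571, 0.188]
force: [0.2, 0.2, 0.2]
width: 0.0003
```

Emit:
{"name": "play_rows", "arguments": {
  "steps": [
    {"gripper": 0,"tx": 0,"ty": -0.08,"tz": 0,"ax": 0,"ay": 0,"az": 0},
    {"gripper": 0,"tx": 0,"ty": 0,"tz": 0,"ax": 0,"ay": 0,"az": 0}
  ]
}}

```text
t: 11.78
eef_pos: [0.5318, -0.1001, 0.1837]
ee_rot: [-2.688, 1.571, 0.223]
force: [-0.3, 0.1, 0.0]
width: 0.0005
```

```bash
python3 - <<'E'
from k import *
rep()
E
```

```text
t 11.78 tip [ 0.5318 -0.1001  0.0057] tipbox [ 0.0527 -0.2036  0.0057] F [-0.27  0.09  0.01] w 0.0005
R [[0.0, -0.228, -0.974], [0.0, -0.974, 0.228], [-1.0, -0.0, -0.0]] Fbox -0.28 0.03
```

Emit:
{"name": "play_rows", "arguments": {
  "steps": [
    {"gripper": 0,"tx": 0,"ty": -0.06,"tz": 0,"ax": 0,"ay": 0,"az": 0},
    {"gripper": 0,"tx": 0,"ty": -0.04,"tz": 0,"ax": 0,"ay": 0,"az": 0},
    {"gripper": 0,"tx": 0,"ty": 0,"tz": 0,"ax": 0,"ay": 0,"az": 0}
  ]
}}

```text
t: 12.03
eef_pos: [0.5322, -0.0979, 0.1837]
ee_rot: [0.751, 1.57, -2.621]
force: [-0.7, -2.1, 1.9]
width: 0.0002
```

Emit:
{"name": "play_rows", "arguments": {
  "steps": [
    {"gripper": 0,"tx": 0,"ty": -0.02,"tz": 0,"ax": 0,"ay": 0,"az": 0},
    {"gripper": 0,"tx": 0,"ty": 0,"tz": 0,"ax": 0,"ay": 0,"az": 0},
    {"gripper": 0,"tx": 0,"ty": 0,"tz": 0,"ax": 0,"ay": 0,"az": 0}
  ]
}}

```text
t: 12.28
eef_pos: [0.5322, -0.0976, 0.1837]
ee_rot: [0.679, 1.57, -2.693]
force: [-1.2, -4.1, 2.6]
width: 0.0009
```

```bash
cat > av.py <<'E'
from k import *
L=[]
for i in range(4):
    s=telemetry.get_state();L.append(s["force"]);optics.grab_frame("side")
s,R,p,tip=rep()
L.append(s["force"]);f=np.mean(L,0);print("meanF box",(bx@f).round(2),(by@f).round(2),f[2].round(2),"each y",[round(float(by@l),2) for l in L])
E
python3 av.py
```

```text
t 12.48 tip [ 0.5321 -0.0976  0.0057] tipbox [ 0.0525 -0.2012  0.0057] F [-1.48 -5.43  2.98] w 0.0004
R [[-0.0, -0.229, -0.974], [-0.0, -0.974, 0.229], [-1.0, 0.0, 0.0]] Fbox -0.2 -5.62
meanF box -0.43 -4.87 2.27 each y [-4.27, -5.36, -4.99, -4.11, -5.62]
```

Emit:
{"name": "play_rows", "arguments": {
  "steps": [
    {"gripper": 0,"tx": 0,"ty": 0.1,"tz": 0,"ax": 0,"ay": 0,"az": 0},
    {"gripper": 0,"tx": 0,"ty": 0.3,"tz": 0,"ax": 0,"ay": 0,"az": 0},
    {"gripper": 0,"tx": 0,"ty": 0.6,"tz": 0,"ax": 0,"ay": 0,"az": 0},
    {"gripper": 0,"tx": -0.5,"ty": 0.6,"tz": 0,"ax": 0,"ay": 0,"az": 0},
    {"gripper": 0,"tx": -1,"ty": 0.8,"tz": 0,"ax": 0,"ay": 0,"az": 0},
    {"gripper": 0,"tx": -1,"ty": 1,"tz": 0,"ax": 0,"ay": 0,"az": 0},
    {"gripper": 0,"tx": -1,"ty": 1,"tz": 0,"ax": 0,"ay": 0,"az": 0},
    {"gripper": 0,"tx": -0.5,"ty": 1,"tz": 0.5,"ax": 0,"ay": 0,"az": 0},
    {"gripper": 0,"tx": 0,"ty": 1,"tz": 0.5,"ax": 0,"ay": 0,"az": 0},
    {"gripper": 0,"tx": 0,"ty": 1,"tz": 0.5,"ax": 0,"ay": 0,"az": 0},
    {"gripper": 0,"tx": 0,"ty": 0.5,"tz": 0,"ax": 0,"ay": 0,"az": 0},
    {"gripper": 0,"tx": 0,"ty": 0,"tz": 0,"ax": 0,"ay": 0,"az": 0},
    {"gripper": 0,"tx": 0,"ty": 0,"tz": 0,"ax": 0,"ay": 0,"az": 0}
  ]
}}

```text
t: 13.57
eef_pos: [0.4505, -0.2817, 0.2837]
ee_rot: [-2.696, 1.57, 0.213]
force: [-0.2, 0.3, -1.1]
width: 0.0003
```

```bash
python3 snap.py 8; python3 av.py; python3 m3.py
```

```text
t 13.87 tip [ 0.4512 -0.2805  0.1056] tipbox [ 0.0155 -0.3977  0.1056] F [-0.02  0.26 -0.61] w 0.0005
R [[-0.0, -0.227, -0.974], [0.0, -0.974, 0.227], [-1.0, -0.0, 0.0]] Fbox -0.08 0.24
meanF box 0.0 0.19 -0.29 each y [0.32, 0.32, 0.23, -0.14, 0.24]
[ 0.52677492  0.11026323 -0.22822548] 1.4104215728044742
foot [0.5599863  0.01015327] dir +y [0.22624937 0.97406941]
wedge in box frame [ 0.03856176 -0.23441723] -0.017570850261086957 thin [ 0.0395281  -0.17942572][ WARN:0@7.283] global loadsave.cpp:1063 imwrite_ Unsupported depth image for selected encoder is fallbacked to CV_8U.
```

View pics/side8.png

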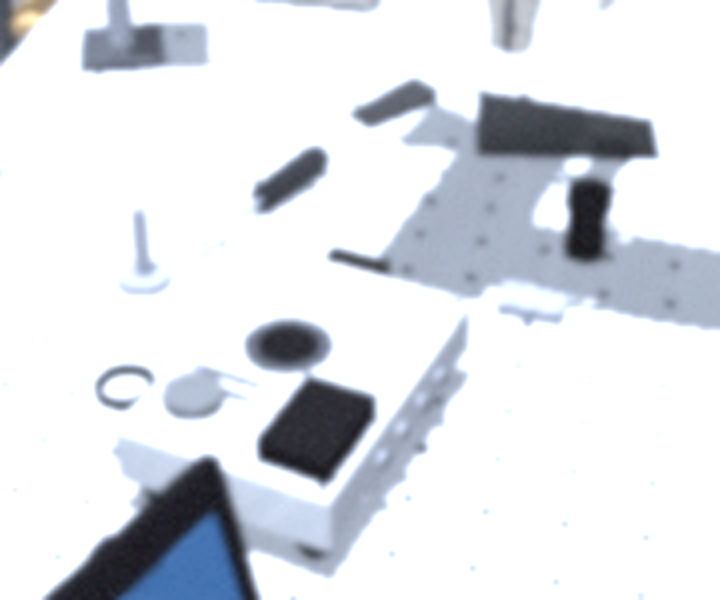

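View pics/top8.png

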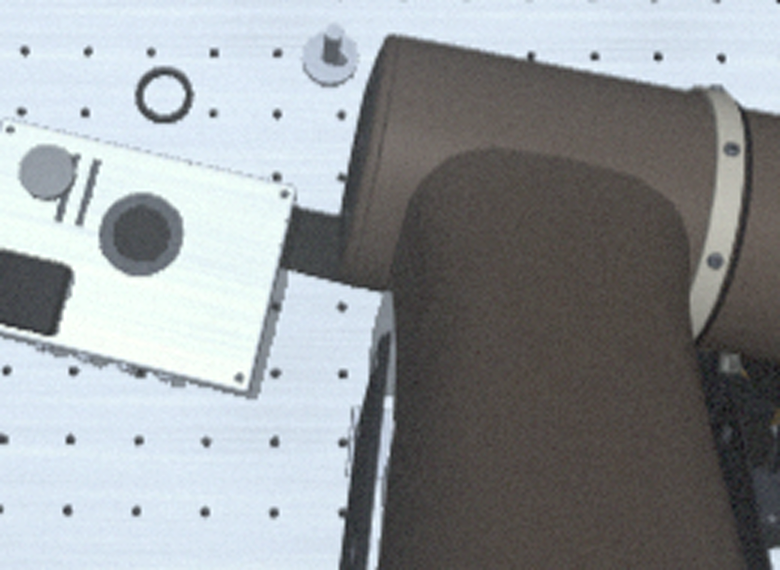

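```bash
python3 - <<'E'
from k import *
go(B(.055,-.09,.078))
E
```

```text
t 13.97 tip [ 0.451  -0.2806  0.1056] tipbox [ 0.0154 -0.3978  0.1056] F [ 0.25 -0.33 -0.42] w 0.0004
R [[-0.0, -0.228, -0.974], [0.0, -0.974, 0.228], [-1.0, -0.0, 0.0]] Fbox 0.32 -0.26
rot units [0.009 0.001 0.   ]
TCP shift world [ 0.1089  0.2906 -0.0276] in goal tool axes, units [  1.103 -12.313  -1.584] in cur tool axes [  1.104 -12.311  -1.596] goal tooly [-0.229 -0.974 -0.   ] toolz [-0.974  0.229 -0.   ]
```

Emit:
{"name": "play_rows", "arguments": {
  "steps": [
    {"gripper": 0,"tx": 0,"ty": -0.5,"tz": -0.1,"ax": 0,"ay": 0,"az": 0},
    {"gripper": 0,"tx": 0,"ty": -1,"tz": -0.1,"ax": 0,"ay": 0,"az": 0},
    {"gripper": 0,"tx": 0,"ty": -1,"tz": -0.1,"ax": 0,"ay": 0,"az": 0},
    {"gripper": 0,"tx": 0,"ty": -1,"tz": -0.1,"ax": 0,"ay": 0,"az": 0},
    {"gripper": 0,"tx": 0,"ty": -1,"tz": -0.1,"ax": 0,"ay": 0,"az": 0},
    {"gripper": 0,"tx": 0,"ty": -1,"tz": -0.1,"ax": 0,"ay": 0,"az": 0},
    {"gripper": 0,"tx": 0,"ty": -1,"tz": -0.1,"ax": 0,"ay": 0,"az": 0},
    {"gripper": 0,"tx": 0,"ty": -1,"tz": -0.1,"ax": 0,"ay": 0,"az": 0},
    {"gripper": 0,"tx": 0,"ty": -1,"tz": -0.2,"ax": 0,"ay": 0,"az": 0},
    {"gripper": 0,"tx": 0,"ty": -1,"tz": -0.2,"ax": 0,"ay": 0,"az": 0},
    {"gripper": 0,"tx": 0,"ty": -1,"tz": -0.2,"ax": 0,"ay": 0,"az": 0},
    {"gripper": 0,"tx": 0.2,"ty": -0.9,"tz": -0.2,"ax": 0,"ay": 0,"az": 0},
    {"gripper": 0,"tx": 0.2,"ty": -0.6,"tz": 0,"ax": 0,"ay": 0,"az": 0},
    {"gripper": 0,"tx": 0.2,"ty": -0.3,"tz": 0,"ax": 0,"ay": 0,"az": 0},
    {"gripper": 0,"tx": 0.2,"ty": 0,"tz": 0,"ax": 0,"ay": 0,"az": 0},
    {"gripper": 0,"tx": 0,"ty": 0,"tz": 0,"ax": 0,"ay": 0,"az": 0},
    {"gripper": 0,"tx": 0,"ty": 0,"tz": 0,"ax": 0,"ay": 0,"az": 0}
  ]
}}

```text
t: 15.38
eef_pos: [0.5593, 0.0084, 0.2631]
ee_rot: [0.559, 1.569, -2.813]
force: [-0.5, -0.6, 0.5]
width: 0.0006
```

```bash
python3 snap.py 9; python3 av.py; python3 - <<'E'
from k import *
go(B(.055,-.09,.073))
E
```

```text
t 15.68 tip [0.56   0.0086 0.086 ] tipbox [ 0.0554 -0.0913  0.086 ] F [-0.07 -0.16 -0.3 ] w 0.0006
R [[0.001, -0.229, -0.973], [0.0, -0.973, 0.229], [-1.0, -0.0, -0.001]] Fbox -0.04 -0.17
meanF box -0.22 -0.31 -0.29 each y [-0.65, -0.27, -0.61, 0.14, -0.17]
t 15.68 tip [0.56   0.0086 0.086 ] tipbox [ 0.0554 -0.0913  0.086 ] F [-0.07 -0.16 -0.3 ] w 0.0006
R [[0.001, -0.229, -0.973], [0.0, -0.973, 0.229], [-1.0, -0.0, -0.001]] Fbox -0.04 -0.17
rot units [-0.007 -0.005  0.003]
TCP shift world [ 0.0001  0.0014 -0.013 ] in goal tool axes, units [ 0.52  -0.055  0.011] in cur tool axes [ 0.52  -0.055  0.011] goal tooly [-0.229 -0.974 -0.   ] toolz [-0.974  0.229 -0.   ]
```

View pics/side9.png

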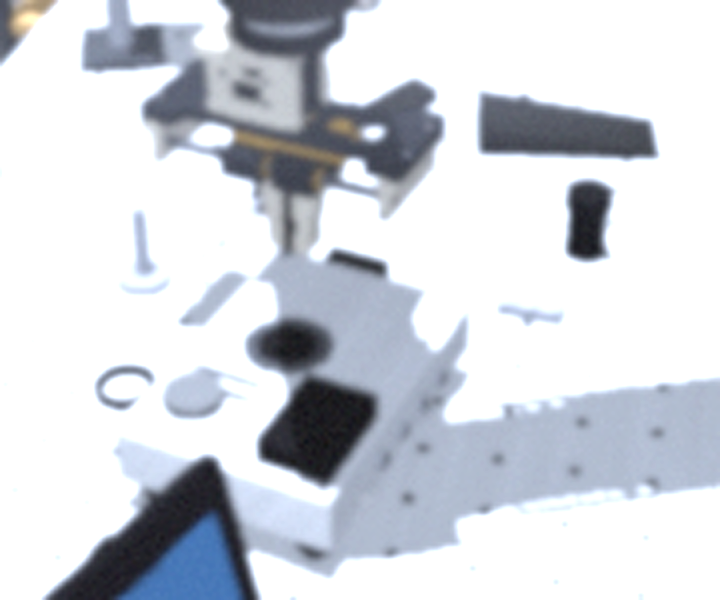

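Emit:
{"name": "play_rows", "arguments": {
  "steps": [
    {"gripper": 0,"tx": 0.2,"ty": -0.05,"tz": 0,"ax": 0,"ay": 0,"az": 0},
    {"gripper": 0,"tx": 0.2,"ty": 0,"tz": 0,"ax": 0,"ay": 0,"az": 0},
    {"gripper": 0,"tx": 0.16,"ty": 0,"tz": 0,"ax": 0,"ay": 0,"az": 0},
    {"gripper": 0,"tx": 0,"ty": 0,"tz": 0,"ax": 0,"ay": 0,"az": 0},
    {"gripper": 0,"tx": 0,"ty": 0,"tz": 0,"ax": 0,"ay": 0,"az": 0}
  ]
}}

```text
t: 16.1
eef_pos: [0.5601, 0.0103, 0.2491]
ee_rot: [0.598, 1.57, -2.774]
force: [0.4, -0.7, -1.1]
width: 0.0002
```

Emit:
{"name": "play_rows", "arguments": {
  "steps": [
    {"gripper": 0,"tx": 0.04,"ty": 0,"tz": 0,"ax": 0,"ay": 0,"az": 0},
    {"gripper": 0,"tx": 0,"ty": 0,"tz": 0,"ax": 0,"ay": 0,"az": 0}
  ]
}}

```text
t: 16.27
eef_pos: [0.5603, 0.0104, 0.2486]
ee_rot: [0.805, 1.571, -2.567]
force: [0.2, 0.1, -0.4]
width: 0.0006
```

Emit:
{"name": "play_rows", "arguments": {
  "steps": [
    {"gripper": 0,"tx": 0.04,"ty": 0,"tz": 0,"ax": 0,"ay": 0,"az": 0},
    {"gripper": 0,"tx": 0,"ty": 0,"tz": 0,"ax": 0,"ay": 0,"az": 0}
  ]
}}

```text
t: 16.43
eef_pos: [0.5602, 0.0104, 0.2476]
ee_rot: [-2.172, 1.571, 0.739]
force: [0.7, 0.5, -0.6]
width: 0.0005
```

Emit:
{"name": "play_rows", "arguments": {
  "steps": [
    {"gripper": 0,"tx": 0.04,"ty": 0,"tz": 0,"ax": 0,"ay": 0,"az": 0},
    {"gripper": 0,"tx": 0,"ty": 0,"tz": 0,"ax": 0,"ay": 0,"az": 0},
    {"gripper": 0,"tx": 0,"ty": 0,"tz": 0,"ax": 0,"ay": 0,"az": 0}
  ]
}}

```text
t: 16.68
eef_pos: [0.5602, 0.0104, 0.2466]
ee_rot: [0.494, 1.571, -2.878]
force: [0.6, 0.4, 0.5]
width: 0.0005
```

Emit:
{"name": "play_rows", "arguments": {
  "steps": [
    {"gripper": 0,"tx": 0.03,"ty": 0,"tz": 0,"ax": 0,"ay": 0,"az": 0},
    {"gripper": 0,"tx": 0,"ty": 0,"tz": 0,"ax": 0,"ay": 0,"az": 0},
    {"gripper": 0,"tx": 0,"ty": 0,"tz": 0,"ax": 0,"ay": 0,"az": 0}
  ]
}}

```text
t: 16.93
eef_pos: [0.5602, 0.0103, 0.2459]
ee_rot: [-2.568, 1.571, 0.343]
force: [0.1, -0.1, 0.2]
width: 0.0006
```

Tip is at about 67.9 mm, about to touch.

Emit:
{"name": "play_rows", "arguments": {
  "steps": [
    {"gripper": 0,"tx": 0.02,"ty": 0,"tz": 0,"ax": 0,"ay": 0,"az": 0},
    {"gripper": 0,"tx": 0,"ty": 0,"tz": 0,"ax": 0,"ay": 0,"az": 0},
    {"gripper": 0,"tx": 0,"ty": 0,"tz": 0,"ax": 0,"ay": 0,"az": 0}
  ]
}}

```text
t: 17.18
eef_pos: [0.5603, 0.0103, 0.2458]
ee_rot: [-3.007, 1.57, -0.096]
force: [-0.8, 0.4, 5.0]
width: 0.0004
```

```bash
python3 av.py
```

```text
t 17.38 tip [0.5604 0.0103 0.0677] tipbox [ 0.0553 -0.0896  0.0677] F [-1.72  0.75  5.02] w 0.0003
R [[0.0, -0.228, -0.974], [-0.0, -0.974, 0.228], [-1.0, -0.0, -0.0]] Fbox -1.84 0.34
meanF box -1.05 -0.35 5.14 each y [0.23, -0.64, -0.62, -1.05, 0.34]
```

Emit:
{"name": "play_rows", "arguments": {
  "steps": [
    {"gripper": 0,"tx": 0.02,"ty": 0,"tz": 0,"ax": 0,"ay": 0,"az": 0},
    {"gripper": 0,"tx": 0,"ty": 0,"tz": 0,"ax": 0,"ay": 0,"az": 0},
    {"gripper": 0,"tx": 0,"ty": 0,"tz": 0,"ax": 0,"ay": 0,"az": 0}
  ]
}}

```text
t: 17.63
eef_pos: [0.5603, 0.0103, 0.2456]
ee_rot: [-3.071, 1.57, -0.159]
force: [-2.7, -0.8, 8.2]
width: 0.0006
```

```bash
python3 av.py
```

```text
t 17.83 tip [0.5604 0.0103 0.0676] tipbox [ 0.0554 -0.0896  0.0676] F [-3.39  0.25  9.6 ] w 0.0004
R [[0.001, -0.228, -0.974], [-0.0, -0.974, 0.228], [-1.0, -0.0, -0.001]] Fbox -3.36 -0.53
meanF box -2.87 -0.37 8.66 each y [-1.37, -0.53, -0.19, 0.74, -0.53]
```

Emit:
{"name": "play_rows", "arguments": {
  "steps": [
    {"gripper": 0,"tx": 0.02,"ty": 0,"tz": 0.01,"ax": 0,"ay": 0,"az": 0},
    {"gripper": 0,"tx": 0.01,"ty": 0,"tz": 0.01,"ax": 0,"ay": 0,"az": 0},
    {"gripper": 0,"tx": 0,"ty": 0,"tz": 0,"ax": 0,"ay": 0,"az": 0},
    {"gripper": 0,"tx": 0,"ty": 0,"tz": 0,"ax": 0,"ay": 0,"az": 0},
    {"gripper": 0,"tx": 0,"ty": 0,"tz": 0,"ax": 0,"ay": 0,"az": 0}
  ]
}}

```text
t: 18.25
eef_pos: [0.5602, 0.0103, 0.2455]
ee_rot: [-3.038, 1.569, -0.126]
force: [-2.9, -1.5, 13.3]
width: 0.0006
```

```bash
python3 av.py
```

```text
t 18.45 tip [0.5605 0.0104 0.0675] tipbox [ 0.0554 -0.0896  0.0675] F [-3.11 -1.04 13.5 ] w 0.0006
R [[0.002, -0.228, -0.974], [-0.0, -0.974, 0.228], [-1.0, -0.0, -0.002]] Fbox -2.79 -1.72
meanF box -2.83 -2.1 13.03 each y [-2.13, -1.84, -2.37, -2.43, -1.72]
```

Emit:
{"name": "play_rows", "arguments": {
  "steps": [
    {"gripper": 0,"tx": 0,"ty": 0,"tz": 0,"ax": 0,"ay": 0,"az": 0},
    {"gripper": 0,"tx": 0,"ty": 0,"tz": 0,"ax": 0,"ay": 0,"az": 0},
    {"gripper": 0,"tx": 0,"ty": 0,"tz": 0,"ax": 0,"ay": 0,"az": 0},
    {"gripper": 0,"tx": 0,"ty": 0,"tz": 0,"ax": 0,"ay": 0,"az": 0},
    {"gripper": 0,"tx": 0,"ty": 0,"tz": 0,"ax": 0,"ay": 0,"az": 0},
    {"gripper": 0,"tx": 0,"ty": 0,"tz": 0,"ax": 0,"ay": 0,"az": 0},
    {"gripper": 0,"tx": -0.04,"ty": 0,"tz": 0,"ax": 0,"ay": 0,"az": 0},
    {"gripper": 0,"tx": -0.1,"ty": 0,"tz": 0,"ax": 0,"ay": 0,"az": 0},
    {"gripper": 0,"tx": -0.4,"ty": 0,"tz": 0,"ax": 0,"ay": 0,"az": 0},
    {"gripper": 0,"tx": -1,"ty": 0,"tz": 0,"ax": 0,"ay": 0,"az": 0},
    {"gripper": 0,"tx": -1,"ty": 0,"tz": 0,"ax": 0,"ay": 0,"az": 0},
    {"gripper": 0,"tx": -1,"ty": 0.5,"tz": 0,"ax": 0,"ay": 0,"az": 0},
    {"gripper": 0,"tx": -1,"ty": 1,"tz": 0,"ax": 0,"ay": 0,"az": 0},
    {"gripper": 0,"tx": -0.5,"ty": 1,"tz": 0,"ax": 0,"ay": 0,"az": 0},
    {"gripper": 0,"tx": 0,"ty": 1,"tz": 0,"ax": 0,"ay": 0,"az": 0},
    {"gripper": 0,"tx": 0,"ty": 1,"tz": 0,"ax": 0,"ay": 0,"az": 0},
    {"gripper": 0,"tx": 0,"ty": 1,"tz": 0,"ax": 0,"ay": 0,"az": 0},
    {"gripper": 0,"tx": 0,"ty": 1,"tz": 0,"ax": 0,"ay": 0,"az": 0},
    {"gripper": 0,"tx": 0,"ty": 1,"tz": 0,"ax": 0,"ay": 0,"az": 0},
    {"gripper": 0,"tx": 0,"ty": 1,"tz": 0,"ax": 0,"ay": 0,"az": 0}
  ]
}}

```text
t: 20.12
eef_pos: [0.5106, -0.1975, 0.3707]
ee_rot: [-2.464, 1.571, 0.447]
force: [0.2, -0.5, 0.0]
width: 0.0006
```

Emit:
{"name": "play_rows", "arguments": {
  "steps": [
    {"gripper": 0,"tx": 0,"ty": 1,"tz": 0.5,"ax": 0,"ay": 0,"az": 0},
    {"gripper": 0,"tx": 0,"ty": 1,"tz": 0.5,"ax": 0,"ay": 0,"az": 0},
    {"gripper": 0,"tx": 0,"ty": 1,"tz": 0.5,"ax": 0,"ay": 0,"az": 0},
    {"gripper": 0,"tx": 0,"ty": 1,"tz": 0.5,"ax": 0,"ay": 0,"az": 0},
    {"gripper": 0,"tx": 0,"ty": 1,"tz": 0.5,"ax": 0,"ay": 0,"az": 0},
    {"gripper": 0,"tx": 0,"ty": 1,"tz": 0.5,"ax": 0,"ay": 0,"az": 0},
    {"gripper": 0,"tx": 0,"ty": 1,"tz": 0.5,"ax": 0,"ay": 0,"az": 0},
    {"gripper": 0,"tx": 0,"ty": 1,"tz": 0.5,"ax": 0,"ay": 0,"az": 0},
    {"gripper": 0,"tx": 0,"ty": 0,"tz": 0,"ax": 0,"ay": 0,"az": 0},
    {"gripper": 0,"tx": 0,"ty": 0,"tz": 0,"ax": 0,"ay": 0,"az": 0},
    {"gripper": 0,"tx": 0,"ty": 0,"tz": 0,"ax": 0,"ay": 0,"az": 0}
  ]
}}

```text
t: 21.03
eef_pos: [0.368, -0.3683, 0.3704]
ee_rot: [-2.781, 1.571, 0.13]
force: [0.8, -0.5, 0.3]
width: 0.0006
```

```bash
python3 av.py; python3 m3.py; python3 snap.py 10; python3 - <<'E'
import cv2,numpy as np
from h import *
a=cv2.imread("pics/top0.png");b=optics.grab_frame("top")[:,:,::-1]
s0=cv2.imread("pics/side0.png");s1=optics.grab_frame("side")[:,:,::-1]
d=cv2.absdiff(s0,s1.copy());cv2.imwrite("pics/sdiff.png",cv2.convertScaleAbs(cv2.resize(d[150:300,250:430],None,fx=4,fy=4),alpha=2))
E
```

```text
t 21.23 tip [ 0.3687 -0.3677  0.1923] tipbox [-0.0449 -0.5014  0.1923] F [-0.59  0.34  0.76] w -0.0
R [[0.0, -0.227, -0.974], [0.0, -0.974, 0.227], [-1.0, -0.0, -0.0]] Fbox -0.66 0.19
meanF box 0.05 0.17 0.07 each y [-0.32, 0.31, 0.12, 0.57, 0.19]
[ 0.52658491  0.11036909 -0.2311694 ] 0.8075700066931962
foot [0.55950143 0.01016179] dir +y [0.22911597 0.97339913]
wedge in box frame [ 0.03946091 -0.2343622 ] -0.01462692721131248 thin [ 0.04026536 -0.17936808][ WARN:0@6.306] global loadsave.cpp:1063 imwrite_ Unsupported depth image for selected encoder is fallbacked to CV_8U.
```

View pics/side10.png

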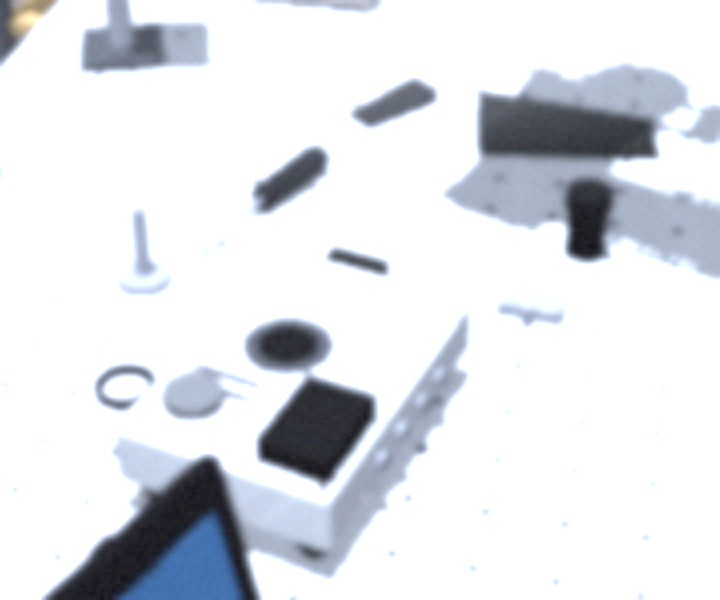

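View pics/top10.png

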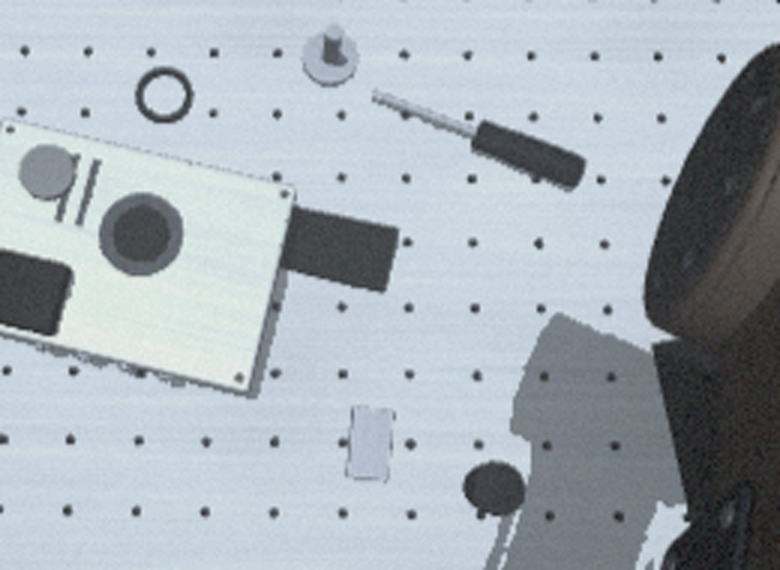

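View pics/sdiff.png

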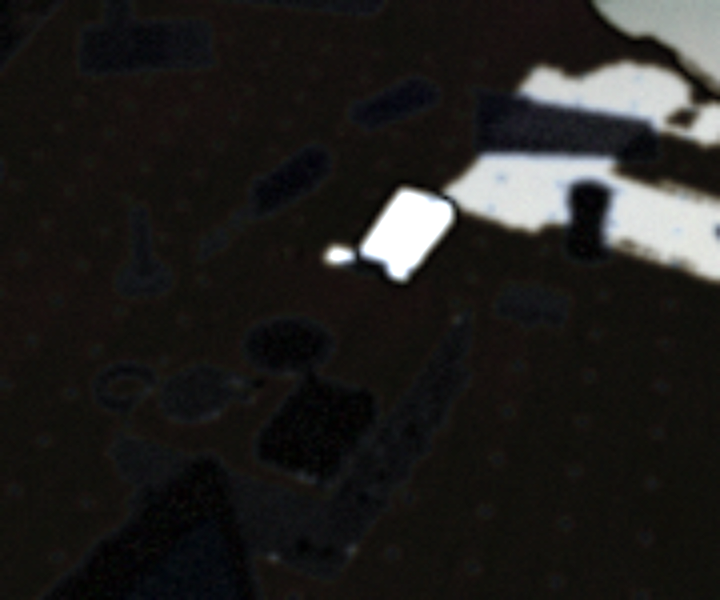

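```bash
python3 -c "
from station import job_done
print(job_done())"
```

```text
the job is handed in; nothing more can be done
None
```

The wedge is snug under the short foot, and the corner held under a firm press. I handed the job in at about 21 s. The hand-in gives no verdict.

**What I did**
- I nudged the middle-sized wedge sideways with the closed fingertips until it lined up with the foot. It sits about 6 mm off the foot's centre, so it covers the full width of the foot.
- I then pushed it in by its thick end until the force rose to about 4.9 N, averaged over five noisy readings between 4.1 and 5.6 N. This is inside the 4 to 6 N snug range.
- I pressed on the point above the foot with the two closed fingertips together. The press reached about 13 N and was held for about a second. The tip sank only about 0.2 mm between 5 and 13 N, so the corner did not dip. About 3.5 N of sideways force built up during the press, well below the roughly 10 N at which the box slides.

**Last checks**
- **Box position:** the fitted pose stayed within 0.5 mm and 0.001 rad of the start, which is within the camera's accuracy.
- **Surroundings:** a before/after comparison from the side camera shows only the wedge moved, apart from the arm and its shadow. The arm was clear of everything.
- **Not checked:** I had no direct measurement that the box is exactly level. It looks unchanged in both views.

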